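# Index the lamp carriage and fit its bayonet lamp

### The arm

A 7-joint arm with a two-finger parallel gripper is mounted at the origin on a cart in front of the work surface, level with it; the furniture and walls round the work are solid. World frame = base frame: x ahead of the robot, y to its left, z up, the work surface at z = 0. Lengths are in m, angles in rad, forces in N, time in s.
With the tool pointing down it reaches from about 0.35 to 0.775 m from the base axis. Payload 3.1 kg.
Tool frame: the origin (TCP) lies on the centre line of the jaws, within the pads' length; the fingertips stand 22 mm ahead of it and the grasp point (between the pads) lies 3 mm ahead of it; z points along the fingers, x is the direction in which the jaws open and shut, and the axes are right-handed (so a half turn about z gives the same grasp; the last joint's range is limited). The gripper opens to 85 mm and grips with 20 to 120 N. Pads are 22 mm wide; open, the fingers measure 114 mm over their backs; the gripper's body (76 mm by 85 mm) begins 54 mm behind the grasp point. The pads swing forward as they close: fully open they stand 13 mm farther back than shut.
Start: joints at [1.231, 0.311, 0.014, 1.512, -0.004, 1.319, -0.027], TCP at [0.161, -0.526, 0.253] pointing down, gripper open.
Joint ranges: [-2.7, 2.7], [-0.3, 1.91], [-1.27, 1.3], [0.12, 2.57], [-1.44, 4.58], [0.2, 2.03], [-3.05, 3.05]. Speed limits (rad/s): [2.79, 2.79, 3.14, 3.14, 3.14, 3.14, 3.14].

### API

Orientations are given as a 3x3 rotation matrix whose columns are the frame's x, y, z axes.
In Python, from cell import manip gives the robot as it stands. The module is installed in compiled form; this text tells all that it offers.
- The arm moves only by the shell command python3 -m inch 'ROWS' [FORCE]. ROWS is JSON, a list of rows, each a list of 3 entries, a list of its own where there are three numbers: the shift along the tool's x, y, z in mm, then the turn, a rotation vector about the tool's x, y, z in degrees, then the finger opening in mm, from 0 to 85.4. A call has 1 to 12 rows; each row shifts and turns the commanded pose from where the row before left it, along the tool's axes as they then stand; what a row does not reach is not made up. A row lasts 1/12 s, in which the tool goes at most 41.7 mm and 7.16 degrees, less where a joint would pass 70% of its speed; a pose out of reach is approached as far as the arm can. A call with a gripper value outside its range is refused whole. The fingers move at their own pace and stop on an object; FORCE is the grip in N (left out, the last holds). Time passes only in rows, so rows that do not move let the fingers close. It gives the time, the measured TCP pose, the force and the opening at its end, in the units of the state.
- manip.observe(): the state, without advancing time (a new reading comes with each control period).
- manip.read_camera(name): name is "side" or "top" or "wrist"; returns a dict with "image" (400x640x3 uint8, red, green, blue), "fx", "fy", "cx", "cy" (pixels), "rvec" (rotation vector, rad) and "tvec" (3), from world to camera coordinates, as OpenCV has them; the wrist camera has in their place "mount" (4x4, takes a point from camera to tool coordinates, whose origin is the TCP and whose axes are the tool frame's). Camera axes: x right, y down, z forward; pixel columns grow to the right and rows downward; lengths in m; the calibration is good to about 2 mm. A picture is of the moment at which its call begins: read the wrist's pose just before it. There is no depth.
- manip.job_done(): hands the job in, once; it reports no verdict.
The state is a dict: "time_s": time; "joints": joint angles; "joint_velocities": joint speeds; "effort": joint torques, N m; "position": TCP position; "ee_rot": TCP orientation; "contact_force": force on the tool from outside, world axes, zero at the start; "wrist_torque": the same for the moment, N m; "finger_gap": finger opening in m.
Only numpy, scipy, OpenCV 4.12 (cv2) and the standard library are available. Lean on these libraries where they do the work, as an engineer would, in place of code of your own. Each camera call takes 0.05 s, during which the arm holds its last target.

### The job

Set up the small light bench for the sample: pull up the spring plunger of the lamp carriage, slide the carriage to the second hole from the end where the glass with the soil sample stands (not the empty beaker), and let the plunger drop fully into that hole. Fit the lamp in the socket of the carriage as well: pins into the two slots, push down against the spring, a quarter turn clockwise seen from above, and let it spring up so that it is locked. Leave the two glasses standing in their seats.

Things in the scene. Friction and masses are not known exactly. Their poses are not given: they have to be found in the camera images.
- bench: Fixed light bench, 150 x 400 mm, long side along its y; origin under its centre on the worktop, z up. Steel index bar (22 mm wide, top 38 mm high) along y at x = -50 mm, robot's side, with seven 10 mm holes at y = -90, -60, -30, 0, 30, 60, 90 mm; guide rod at x = +56 mm. End blocks 45 mm high carry black seat rings (64 mm wide, 8 mm high) for the glasses at x = 20, y = 167 and -167 mm.
- hole_a (a point): Centre, on top of the index bar, of the second hole from the bench's +y end (bench x = -50, y = +60, z = 38 mm).
- hole_b (a point): Centre, on top of the index bar, of the second hole from the bench's -y end (bench x = -50, y = -60, z = 38 mm).
- carriage (a joint): Slide of the lamp carriage along the bench's +y, m, 0 at the middle, range -0.095 to 0.095: the bench y of both plunger and socket. Aluminium plate 136 x 64 x 10 mm, top 50 mm above the worktop, plunger in front, lamp socket behind. About 1.5 N friction; stays where it is left; the plunger's pin locks it in a hole with 1.5 mm play either way. Starts within 22 mm of the middle.
- plunger (a joint): Height of the spring plunger, m: 0 with its pin fully home, 7 mm deep in a hole; about 0.007 with the pin resting on the bar between holes; 0.014 at most. The 7 mm round-nosed pin is clear of the bar above 0.008. A spring pulls it down, 4 N at 0 and 9 N at 0.014. Starts on top of the bar or in the middle hole.
- knob (a point): Centre of the top of the plunger's black round knob, at bench x = -50 mm, 70 mm in front of the socket; axes as the bench. Knob 24 mm in diameter, 26 mm tall; its top is 90 mm above the worktop when the plunger is home and rises with it. Below it, on the carriage plate, a 19 mm steel hexagonal bush 12.5 mm high.
- socket (a point): Centre of the mouth of the lamp socket on the carriage, at bench x = +20 mm, 78 mm above the worktop; axes as the bench. Black shell 53 mm outside; steel flange 6 mm thick, 32 mm bore, with two slots about 9 mm wide along +x and -x, reaching 23 mm from the axis. The lamp turns only clockwise from above, to a stop 8 degrees past a quarter turn.
- spring_plate (a point): Centre of the top of the sprung brass plate in the socket, 12.5 mm below the mouth; pushes up with 2.5 N at first, 7 N when pressed its full 8.5 mm. The lamp can turn while its underside is 16.5 to 21 mm below the mouth (aim for 19 mm). Let go after the quarter turn, its pins, now along the bench's y, spring up into pockets under the flange; its underside is then 14 mm below the mouth.
- lamp: Loose lamp insert, 71 mm tall, about 80 g, standing upright on the worktop at the start; origin at the centre of its underside, z up. Steel cap 29 mm in diameter, 22 mm tall, tapered foot; two 5 mm round pins along +x and -x, centred 8 mm above the underside, reaching 20.5 mm from the axis. Above it a white diffuser, 31 mm in diameter, up to 50 mm. A half turn makes no difference.
- lamp_grip (a point): Middle of the lamp's black fluted grip ring, 59 mm above its underside: 36 mm in diameter, from 50 to 68 mm; hold the lamp here, from any side. Across its top lies an aluminium rib, 30 x 4 mm, in line with the pins.
- sample_glass: Glass with brown soil and extract under a clear lid, 49 mm in diameter, 77 mm tall, loose in one of the two seats; origin at the centre of its underside. It marks the end from which to count the holes.
- blank_beaker: Empty small glass beaker with a spout, 57 mm wide, 68 mm tall, loose in the other seat; origin at the centre of its underside.

How it is judged:
By the outcome, as a careful person would: the job done as asked, in the order asked, and still so for the second after the job is handed in, with the robot touching nothing.
It also fails if it takes over 51 s, if anything falls off the work surface, if the arm or the gripper's body presses on something with over 40 N, if the wrist force passes 120 N, or if a joint passes its speed limit or range.

## Working session

There is one attempt and no reset: what is moved stays moved. The work goes in short steps, Python scripts to look and compute and a shell command to move; the robot and the scene stay as the last step left them, time stands still between calls to the robot, and variables do not carry over. Pictures are saved under pics/ and viewed, and the job is handed in when it is done.

```bash
mkdir -p pics; cat > h.py <<'E'
import numpy as np,cv2
from cell import manip
def snap(n,f):
    o=manip.observe(); r=manip.read_camera(n)
    cv2.imwrite(f'pics/{f}.png',r['image'][:,:,::-1])
    np.save(f'pics/{f}.npy',dict(o=o,r=r),allow_pickle=True); return o,r
def load(f):
    d=np.load(f'pics/{f}.npy',allow_pickle=True).item(); return d['o'],d['r']
def pose(o,r):
    if 'mount' in r:
        M=np.array(r['mount']);R=np.array(o['ee_rot']);Rc=R@M[:3,:3];c=np.array(o['position'])+R@M[:3,3]
        return Rc,c
    Rw=cv2.Rodrigues(np.array(r['rvec'],float))[0];return Rw.T,-Rw.T@np.array(r['tvec'],float).ravel()
def ray(o,r,u,v,z):
    Rc,c=pose(o,r);d=Rc@np.array([(u-r['cx'])/r['fx'],(v-r['cy'])/r['fy'],1]);return c+d*(z-c[2])/d[2]
def proj(o,r,p):
    Rc,c=pose(o,r);q=Rc.T@(np.array(p)-c);return r['cx']+r['fx']*q[0]/q[2],r['cy']+r['fy']*q[1]/q[2]
E
python3 - <<'E'
from h import *
o,r=snap('top','top0');print(pose(o,r),r['fx']);o,r=snap('side','side0');print(pose(o,r),r['fx']);o,r=snap('wrist','w0')
print(o['position'],np.round(o['ee_rot'],3),o['time_s'],o['finger_gap'],pose(o,r),r['mount'])
E
```

```text
(array([[-0.00118966, -0.98392229,  0.17859314],
       [-0.99978581,  0.00486036,  0.02011728],
       [-0.02066187, -0.17853095, -0.98371733]]), array([0.30335969, 0.0148523 , 1.41405042])) 474.1194412667844
(array([[ 0.99994998, -0.00866115, -0.0050018 ],
       [-0.00366385, -0.78254275,  0.62258607],
       [-0.00930644, -0.62253661, -0.78253534]]), array([ 0.52302129, -0.84917927,  1.17945255])) 466.4556746174765
[ 0.16121582 -0.52521176  0.25232067] [[ 0.293 -0.956 -0.001]
 [-0.956 -0.293  0.002]
 [-0.002  0.    -1.   ]] 0.1 0.08539739320114069 (array([[ 0.29183424, -0.91072594, -0.29225169],
       [-0.95646526, -0.27872025, -0.08654029],
       [-0.00264198,  0.30478401, -0.95241783]]), array([ 0.2361365 , -0.50208285,  0.37241481])) [[ 9.99998422e-01 -1.47209518e-03 -9.94515194e-04 -3.81295584e-04]
 [ 1.70513132e-03  9.52442306e-01  3.04714206e-01 -7.84010933e-02]
 [ 4.98650031e-04 -3.04715421e-01  9.52443313e-01 -1.20099047e-01]
 [ 0.00000000e+00  0.00000000e+00  0.00000000e+00  1.00000000e+00]]
```

View pics/top0.png

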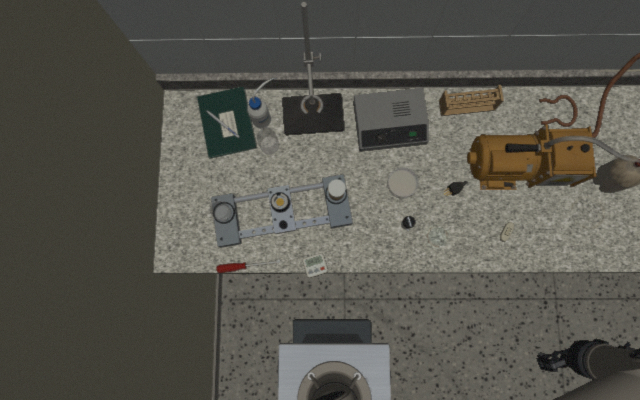

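View pics/side0.png

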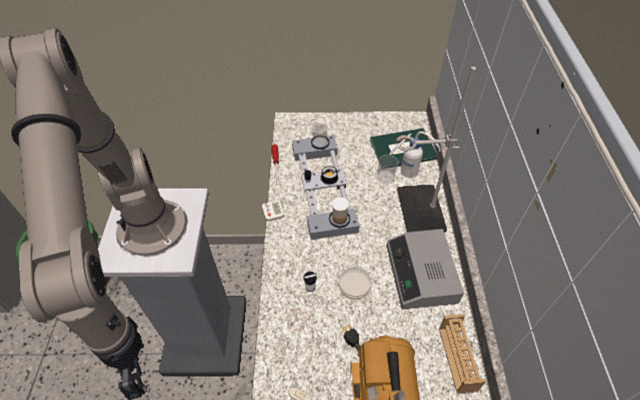

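```bash
python3 - <<'E'
import cv2,numpy as np
a=cv2.imread('pics/top0.png')[165:285,195:435];cv2.imwrite('pics/top0z.png',cv2.resize(a,(800,400),interpolation=cv2.INTER_CUBIC))
a=cv2.imread('pics/side0.png')[110:310,250:400];cv2.imwrite('pics/side0z.png',cv2.resize(a,(450,600),interpolation=cv2.INTER_CUBIC))
E
```

```text
(no output)
```

View pics/top0z.png

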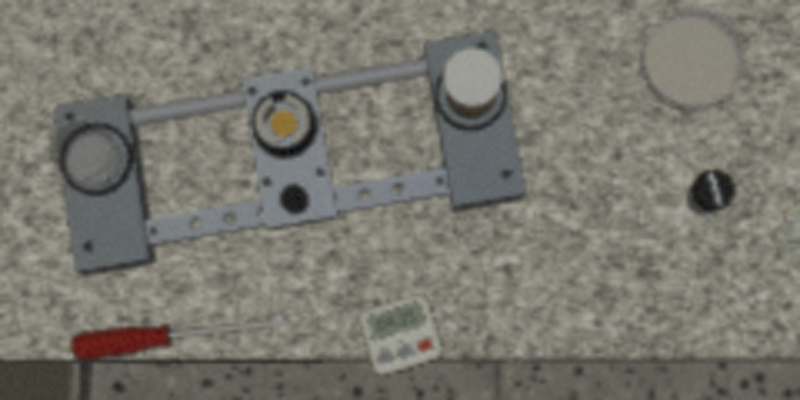

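View pics/side0z.png

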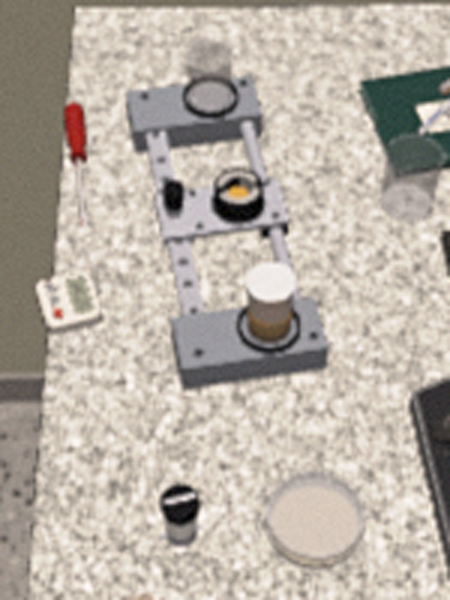

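View pics/w0.png

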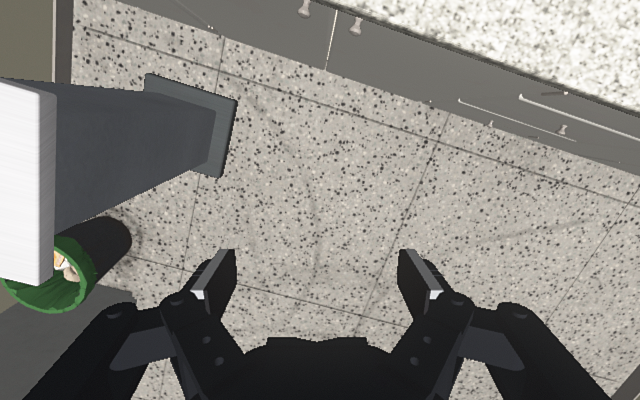

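```bash
python3 - <<'E'
from h import *
o,r=load('top0')
Z=lambda x,y:(195+x/3.3333,165+y/3.3333)
H=np.array([ray(o,r,*Z(*p),.038)[:2] for p in [(195,223),(229,217),(363,192),(398,187)]])
ys=np.array([.09,.06,-.06,-.09])
m=H.mean(0);d=(ys[:,None]*H).sum(0)/(ys**2).sum();print(H,m,np.linalg.norm(d),np.degrees(np.arctan2(-d[0],d[1])))
th=np.arctan2(-d[0],d[1]);R=np.array([[np.cos(th),-np.sin(th)],[np.sin(th),np.cos(th)]])
org=m-R@[-.05,0];print('org',org)
for n,p in dict(sb=[.02,-.167],sa=[.02,.167],hb=[-.05,-.06]).items():print(n,org+R@p)
print('ringA',ray(o,r,*Z(97,158),.053),'knob',ray(o,r,*Z(294,198),.097),'sock',ray(o,r,*Z(284,122),.078),'lamp top',ray(o,r,*Z(712,190),.068))
o,r=load('side0');Z=lambda x,y:(250+x/3,110+y/3)
print('lamp side',ray(o,r,*Z(181,505),.068),'knob',ray(o,r,*Z(173,184),.097),'hb',ray(o,r,*Z(182.5,262),.038),ray(o,r,*Z(186.5,283),.038))
E
```

```text
[[0.46944858 0.23279912]
 [0.4746371  0.20296967]
 [0.49630976 0.08527482]
 [0.50061998 0.05449126]] [0.48525386 0.14388372] 1.0030468612591321 10.074465325015586
org [0.53448292 0.15263011]
sb [ 0.58338751 -0.00829639]
sa [0.52496157 0.32055374]
hb [0.49574953 0.08480884]
ringA [0.5252138  0.31787932 0.053     ] knob [0.48317856 0.14036165 0.097     ] sock [0.55182063 0.15159754 0.078     ] lamp top [ 0.49260974 -0.21535813  0.068     ]
lamp side [ 0.49758441 -0.22717403  0.068     ] knob [0.48802723 0.1355036  0.097     ] hb [0.49704789 0.07846532 0.038     ] [0.50132292 0.050317   0.038     ]
```

```bash
python3 -m inch '[[[-10,-17,0],[0,0,0],85],[[-20,-35,0],[0,0,0],85],[[-20,-35,0],[0,0,0],85],[[-20,-35,0],[0,0,0],85],[[-20,-35,0],[0,0,0],85],[[-20,-35,0],[0,0,0],85],[[-20,-35,0],[0,0,0],85],[[-20,-35,0],[0,0,0],85],[[-20,-35,0],[0,0,0],85],[[-20,-35,0],[0,0,0],85],[[-20,-35,0],[0,0,0],85],[[-5,-12,0],[0,0,7],85]]'
python3 - <<'E'
from h import *
o,r=snap('wrist','w1')
print(o['position'],np.round(o['ee_rot'],3),o['time_s'],np.abs(o['joint_velocities']).max())
E
```

```text
time_s: 1.15
position: [0.4647, -0.2013, 0.2533]
ee_rot: [[0.183, -0.983, 0.003], [-0.983, -0.183, 0.005], [-0.004, -0.004, -1.0]]
contact_force: [1.1, 1.1, 0.2]
finger_gap: 0.085
[ 0.4647311  -0.20129603  0.25325492] [[ 0.183 -0.983  0.003]
 [-0.983 -0.183  0.005]
 [-0.004 -0.004 -1.   ]] 1.15 1.7925137552917683
```

View pics/w1.png

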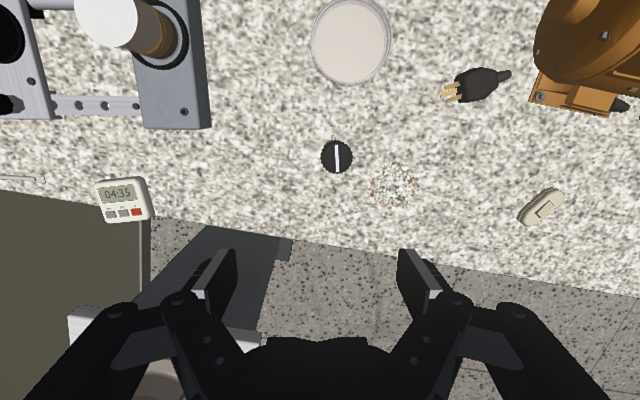

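```bash
python3 - <<'E'
from h import *
o,r=load('w1');im=r['image'].astype(int)
g=im[135:180,315:360].astype(int);dark=(g.max(2)<75).astype(np.uint8)
n,l,s,c=cv2.connectedComponentsWithStats(dark);print(s,c)
# rib: bright inside
cy,cx=157,336.5
yy,xx=np.mgrid[135:180,315:360];mk=((xx-cx)**2+(yy-cy)**2<13.5**2)&(g.min(2)>120)
pts=np.c_[xx[mk],yy[mk]].astype(np.float32);print(len(pts),pts.mean(0));v=cv2.fitLine(pts,cv2.DIST_L2,0,.01,.01).ravel();print(v)
a=ray(o,r,v[2]-10*v[0],v[3]-10*v[1],.071);b=ray(o,r,v[2]+10*v[0],v[3]+10*v[1],.071);print('rib mid',ray(o,r,*pts.mean(0),.071),'ang',np.degrees(np.arctan2(*(b-a)[1::-1])))
print(ray(o,r,336.5,157,.068))
cv2.imwrite('pics/w1z.png',cv2.resize(r['image'][120:200,290:390,::-1],(800,640)[:2],interpolation=cv2.INTER_CUBIC)[:600])
for p in [(136,105),(106,105),(77,103)]:print(ray(o,r,*p,.038))
print(proj(o,r,[.49575,.0848,.038]))
E
```

```text
[[   0    0   45   45 1364]
 [   6    5   32   34  661]] [[22.48533724 22.28005865]
 [20.99848714 21.42208775]]
86 [336.5 157.5]
[5.2660014e-02 9.9861252e-01 3.3650000e+02 1.5750000e+02]
rib mid [ 0.49598139 -0.21624221  0.071     ] ang -165.284350327153
[ 0.49607309 -0.21641861  0.068     ]
[0.50827774 0.01932854 0.038     ]
[0.50199361 0.05334838 0.038     ]
[0.49815869 0.08610433 0.038     ]
(np.float64(78.3187945287765), np.float64(105.39068058323102))
```

View pics/w1z.png

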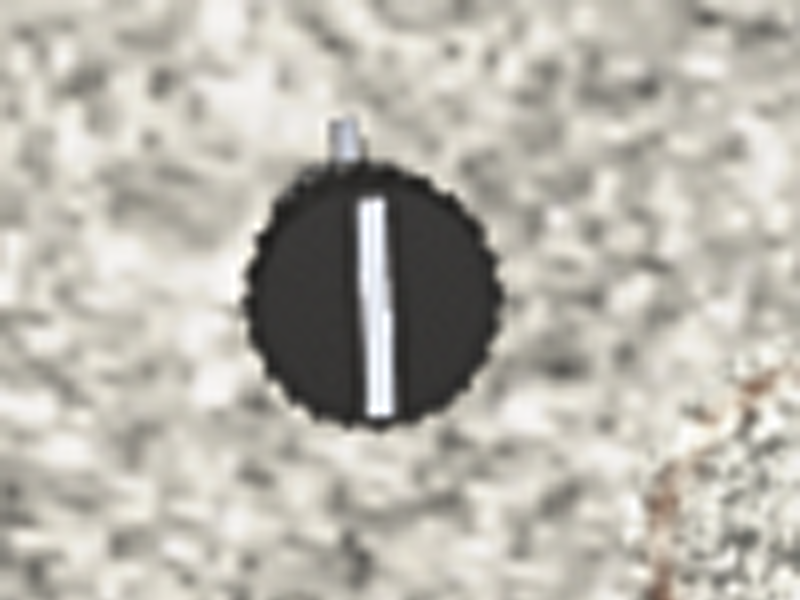

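```bash
python3 -m inch '[[[-18,-3,0],[0,0,0],85],[[-37,-5,0],[0,0,0],85],[[-37,-5,0],[0,0,0],85],[[-37,-5,0],[0,0,0],85],[[-37,-5,0],[0,0,0],85],[[-37,-5,0],[0,0,0],85],[[-37,-5,0],[0,0,0],85],[[-37,-5,0],[0,0,0],85],[[-37,-5,0],[0,0,0],85],[[-18,-3,0],[0,0,0],85],[[0,0,0],[0,0,0],85]]'
python3 - <<'E'
from h import *
o,r=snap('wrist','w2')
print(o['position'],np.round(o['ee_rot'],3),o['time_s'],o['joints'],np.abs(o['joint_velocities']).max())
E
```

```text
time_s: 2.12
position: [0.4465, 0.1315, 0.2534]
ee_rot: [[0.185, -0.983, -0.0], [-0.983, -0.185, 0.003], [-0.003, -0.0, -1.0]]
contact_force: [-0.2, 0.4, 1.1]
finger_gap: 0.0849
[0.44651564 0.13149324 0.25342209] [[ 0.185 -0.983 -0.   ]
 [-0.983 -0.185  0.003]
 [-0.003 -0.    -1.   ]] 2.1167 [ 0.15583885  0.1738801  -0.54620558  1.71256011  0.09077169  1.28018516
 -1.79453389] 0.08028646734700136
```

View pics/w2.png

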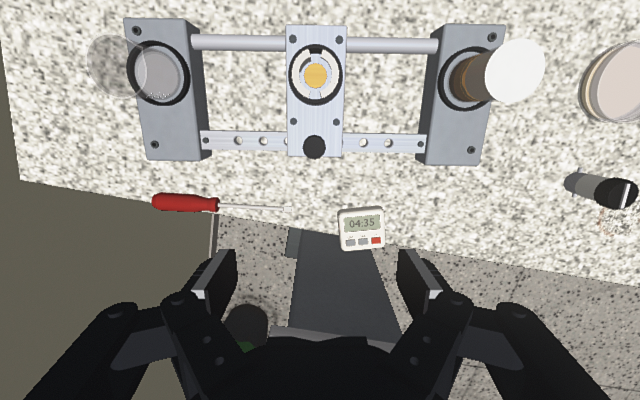

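```bash
python3 - <<'E'
from h import *
o,r=load('w2')
g=cv2.cvtColor(r['image'],cv2.COLOR_RGB2GRAY)
P=[]
for x,y in [(238,140),(263,141),(363,142),(388,143)]:
    w=g[y-5:y+6,x-6:x+7].astype(float);wt=np.clip(w.max()*.75-w,0,None);wt[0]=0
    yy,xx=np.mgrid[y-5:y+6,x-6:x+7];P.append(((wt*xx).sum()/wt.sum(),(wt*yy).sum()/wt.sum()))
print(P)
H=np.array([ray(o,r,*p,.038)[:2] for p in P]);ys=np.array([.09,.06,-.06,-.09])
m=H.mean(0);d=(ys[:,None]*H).sum(0)/(ys**2).sum();th=np.arctan2(-d[0],d[1]);print(m,np.linalg.norm(d),np.degrees(th))
k=g[133:162,298:331]<70;yy,xx=np.mgrid[133:162,298:331];
n,l,s,c=cv2.connectedComponentsWithStats(k.astype(np.uint8));print(s,c+[298,133])
kk=c[1:][np.argmax(s[1:,4])]+[298,133]
R=np.array([[np.cos(th),-np.sin(th)],[np.sin(th),np.cos(th)]])
for z in(.09,.097):
  q=ray(o,r,*kk,z);print(z,q,'bench',R.T@(q[:2]-m)+[-.05,0])
q=ray(o,r,315.5,74,.078);print('sock',q,R.T@(q[:2]-m)+[-.05,0])
cv2.imwrite('pics/w2z.png',cv2.resize(r['image'][15:175,200:440,::-1],(800,533),interpolation=cv2.INTER_CUBIC))
E
```

```text
[(np.float64(235.84090298306907), np.float64(140.78016662187585)), (np.float64(260.91256830601094), np.float64(141.1056466302368)), (np.float64(365.07501620220347), np.float64(143.68907971484123)), (np.float64(389.9897247240898), np.float64(143.68045160471902))]
[0.48480395 0.14427587] 1.0248632368819663 9.40850808481611
[[  0   0  33  29 562]
 [  5   2  22  24 395]] [[314.22241993 147.38434164]
 [313.6835443  146.45316456]]
0.09 [0.48685902 0.14311335 0.09      ] bench [-0.04816261 -0.00148283]
0.097 [0.48776294 0.14318422 0.097     ] bench [-0.04725927 -0.00156068]
sock [0.55471331 0.15389786 0.078     ] [ 0.02054186 -0.0019357 ]
```

View pics/w2z.png

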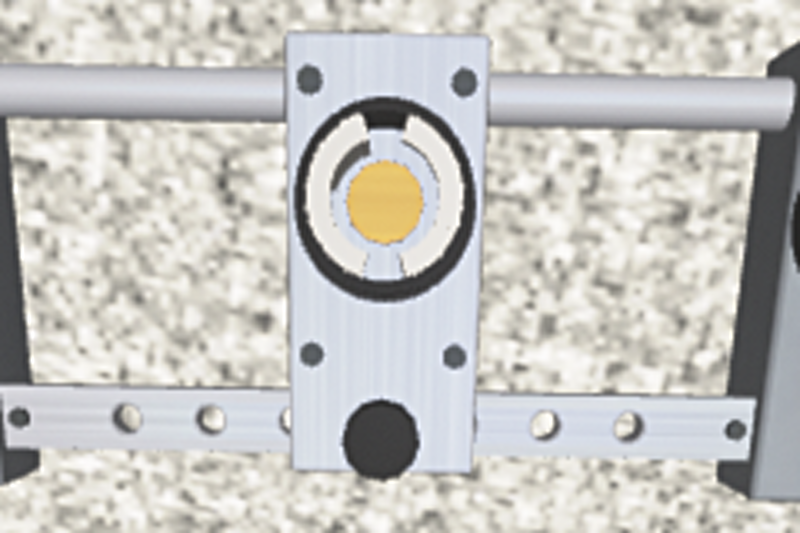

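```bash
python3 - <<'E'
from h import *
o,r=load('w2')
H=np.array([ray(o,r,200+x*.3,15+y*.3,.038)[:2] for x,y in [(129,418),(212,419),(545,425),(627,426)]]);ys=np.array([.09,.06,-.06,-.09])
m=H.mean(0);d=(ys[:,None]*H).sum(0)/(ys**2).sum();th=np.arctan2(-d[0],d[1]);print(m,np.linalg.norm(d),np.degrees(th))
R=np.array([[np.cos(th),-np.sin(th)],[np.sin(th),np.cos(th)]])
k=(313.7,146.4)
for z in(.09,.097):
  q=ray(o,r,*k,z);print(z,q,'bench',R.T@(q[:2]-m)+[-.05,0])
q=ray(o,r,315.5,74.2,.078);print('sock',q,R.T@(q[:2]-m)+[-.05,0])
a=ray(o,r,200+386*.3,15+115*.3,.078);b=ray(o,r,200+384*.3,15+270*.3,.078);print('slots',np.degrees(np.arctan2(*(a-b)[1::-1])))
# rod line at z? use plate edges z=.05
a=ray(o,r,200+286*.3,15+34*.3,.05);b=ray(o,r,200+292*.3,15+468*.3,.05);c=ray(o,r,200+489*.3,15+37*.3,.05);e=ray(o,r,200+473*.3,15+469*.3,.05)
for p,q in((a,b),(c,e)):print(np.degrees(np.arctan2(*(p-q)[1::-1])),R.T@(q[:2]-m)+[-.05,0],R.T@(p[:2]-m)+[-.05,0])
T=np.array(o['ee_rot'])
for t in ([.4865,.143,.25],):print('to',T.T@(np.array(t)-o['position'])*1000)
E
```

```text
[0.48573946 0.143841  ] 0.9892816237508412 9.635362933564272
0.09 [0.48691453 0.14310659 0.09      ] bench [-0.04896442 -0.00092073]
0.097 [0.48781708 0.14317763 0.097     ] bench [-0.04806272 -0.00100176]
sock [0.55453656 0.15386513 0.078     ] [ 0.01950439 -0.00163236]
slots 9.68723042532007
9.532767495737506 [-0.06502391  0.02983325] [0.06802214 0.02959501]
10.030335764949116 [-0.06432179 -0.03345811] [ 0.06815482 -0.03254485]
to [ -3.90743102 -41.42093479   3.45016862]
```

```bash
python3 -m inch '[[[-2,-20,15],[0,0,0.8],85],[[-2,-21,30],[0,0,0],85],[[0,0,35],[0,0,0],85],[[0,0,35],[0,0,0],85],[[0,0,30],[0,0,0],85],[[0,0,17],[0,0,0],60],[[0,0,10],[0,0,0],50],[[0,0,0],[0,0,0],40]]' 40
python3 - <<'E'
from h import *
o,r=snap('wrist','w3')
print(o['position'],np.round(o['ee_rot'],3),o['finger_gap'])
E
```

```text
time_s: 2.83
position: [0.4862, 0.1338, 0.0788]
ee_rot: [[0.159, -0.987, -0.005], [-0.987, -0.159, -0.003], [0.002, 0.006, -1.0]]
contact_force: [-0.5, -0.2, -0.0]
finger_gap: 0.0512
[0.48618934 0.13382954 0.07881658] [[ 0.159 -0.987 -0.005]
 [-0.987 -0.159 -0.003]
 [ 0.002  0.006 -1.   ]] 0.05122967173479316
```

View pics/w3.png

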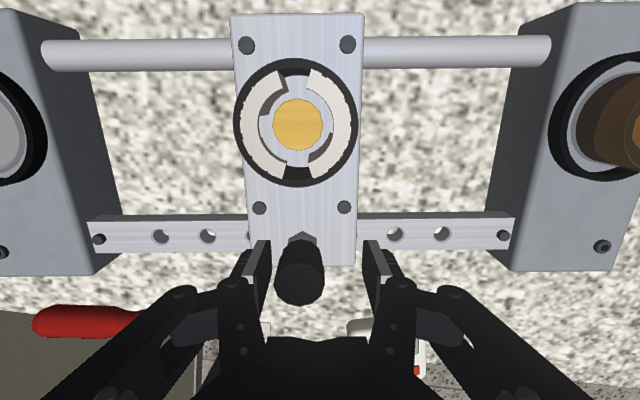

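```bash
python3 -m inch '[[[0,0,0],[0,0,0],40],[[0,0,0],[0,0,0],40]]'; python3 -c "
from h import *
o=manip.observe();print(o['position'],np.degrees(np.arctan2(o['ee_rot'][1][0],o['ee_rot'][0][0])),o['joint_velocities'],o['joints'])"
```

```text
time_s: 3.05
position: [0.4892, 0.1367, 0.083]
ee_rot: [[0.16, -0.987, 0.004], [-0.987, -0.16, 0.001], [0.0, -0.004, -1.0]]
contact_force: [-0.0, -0.6, -0.1]
finger_gap: 0.0404
[0.48920195 0.13673859 0.08298497] -80.76982952969928 [-0.00180913 -0.00428428 -0.0057205   0.00261478 -0.00026865 -0.00133774
 -0.00453237] [ 0.07611319  0.43881825 -0.49146289  1.84101613  0.25568218  0.92057271
 -1.94100882]
```

```bash
python3 -m inch '[[[-3,1,1],[0,0,-0.3],40],[[-3,1,1],[0,0,-0.3],40],[[0,0,0],[0,0,0],40],[[0,0,0],[0,0,0],40]]'
python3 - <<'E'
from h import *
o,r=snap('wrist','w4')
T=np.array(o['ee_rot']);print(o['position'],T.T@(np.array([.4867,.1429,.081])-o['position'])*1e3)
E
```

```text
time_s: 3.38
position: [0.4846, 0.1429, 0.0796]
ee_rot: [[0.173, -0.985, 0.001], [-0.985, -0.173, 0.0], [-0.0, -0.001, -1.0]]
contact_force: [-0.1, -0.7, -0.4]
finger_gap: 0.0403
[0.48458969 0.14287815 0.07963799] [ 0.34244694 -2.08324196 -1.36080538]
```

View pics/w4.png

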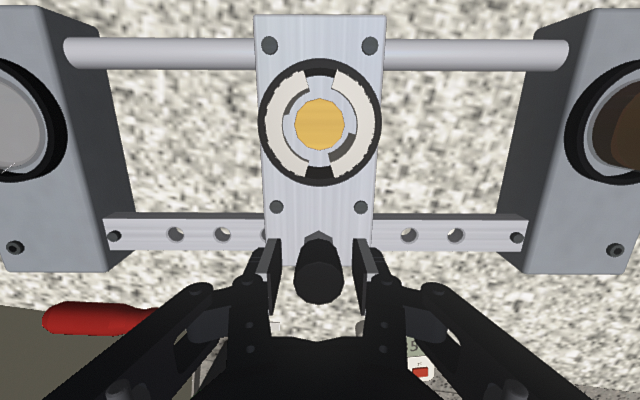

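```bash
python3 -m inch '[[[0,-2,0],[0,0,0],22],[[0,0,0],[0,0,0],20],[[0,0,0],[0,0,0],20],[[0,0,0],[0,0,0],20]]' 45; python3 -m inch '[[[0,0,-2],[0,0,0],20],[[0,0,-2],[0,0,0],20],[[0,0,-2],[0,0,0],20],[[0,0,0],[0,0,0],20],[[0,0,0],[0,0,0],20]]'
```

```text
time_s: 3.77
position: [0.4871, 0.1426, 0.0795]
ee_rot: [[0.171, -0.985, 0.001], [-0.985, -0.171, -0.0], [0.0, -0.001, -1.0]]
contact_force: [-0.2, -0.5, 2.5]
finger_gap: 0.0228
time_s: 4.18
position: [0.487, 0.1426, 0.0851]
ee_rot: [[0.171, -0.985, 0.001], [-0.985, -0.171, 0.0], [-0.0, -0.001, -1.0]]
contact_force: [4.8, 0.9, -6.4]
finger_gap: 0.023
```

```bash
python3 -m inch '[[[0,0,-2],[0,0,0],20],[[0,0,-2.5],[0,0,0],20],[[0,0,0],[0,0,0],20],[[0,0,0],[0,0,0],20]]'; python3 - <<'E'
from h import *
o,r=snap('wrist','w5')
E
```

```text
time_s: 4.52
position: [0.487, 0.1426, 0.0898]
ee_rot: [[0.171, -0.985, 0.001], [-0.985, -0.171, 0.0], [0.0, -0.001, -1.0]]
contact_force: [4.8, 0.3, -7.5]
finger_gap: 0.0227
```

View pics/w5.png

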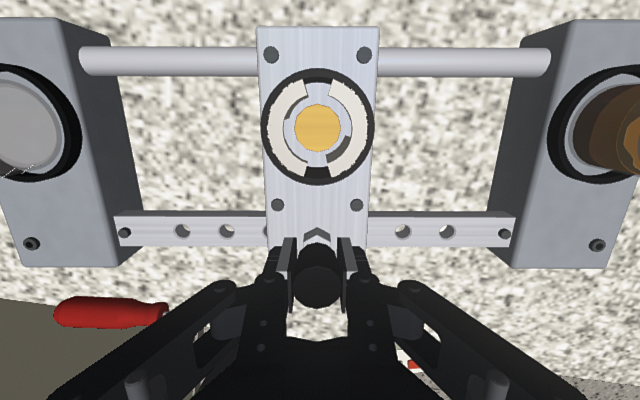

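```bash
python3 -m inch '[[[3,0,0],[0,0,0],20],[[7,0,0],[0,0,0],20],[[9,0,0],[0,0,0],20],[[9,0,0],[0,0,0],20],[[9,0,0],[0,0,0],20],[[9,0,0],[0,0,0],20],[[7,0,0],[0,0,0],20],[[5,0,0],[0,0,0],20],[[0,0,0],[0,0,0],20],[[0,0,0],[0,0,0],20]]'; python3 - <<'E'
from h import *
o,r=snap('wrist','w6')
E
```

```text
time_s: 5.4
position: [0.4969, 0.0844, 0.0897]
ee_rot: [[0.171, -0.985, 0.0], [-0.985, -0.171, -0.001], [0.001, -0.0, -1.0]]
contact_force: [5.8, -0.2, -8.0]
finger_gap: 0.0228
```

View pics/w6.png

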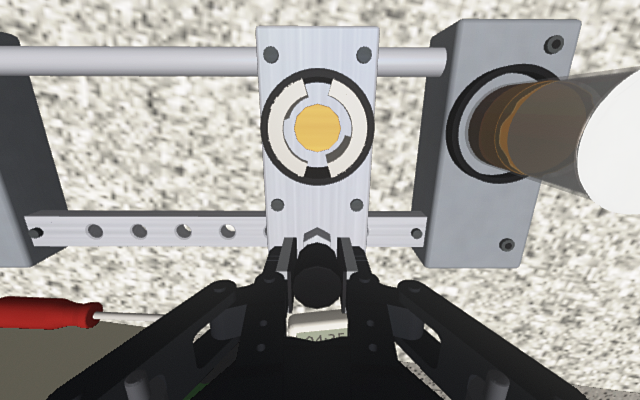

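```bash
python3 -m inch '[[[0,0,3],[0,0,0],20],[[0,0,3],[0,0,0],20],[[0,0,2],[0,0,0],20],[[0,0,1],[0,0,0],20],[[0,0,0],[0,0,0],20],[[0,0,0],[0,0,0],20]]'
```

```text
time_s: 5.95
position: [0.4967, 0.0855, 0.081]
ee_rot: [[0.171, -0.985, 0.0], [-0.985, -0.171, -0.0], [0.0, -0.0, -1.0]]
contact_force: [5.3, -1.0, -5.4]
finger_gap: 0.0224
```

```bash
python3 -m inch '[[[0,0,1.2],[0,0,0],20],[[0,0,0],[0,0,0],20],[[0,0,0],[0,0,0],50],[[0,0,0],[0,0,0],50],[[0,0,0],[0,0,0],50],[[0,0,0],[0,0,0],50]]'; python3 - <<'E'
from h import *
o,r=snap('wrist','w7');snap('side','side7')
cv2.imwrite('pics/side7z.png',cv2.resize(load('side7')[1]['image'][110:260,270:370,::-1],(400,600),interpolation=cv2.INTER_CUBIC))
E
```

```text
time_s: 6.45
position: [0.4958, 0.086, 0.0797]
ee_rot: [[0.172, -0.985, -0.001], [-0.985, -0.172, 0.0], [-0.0, 0.001, -1.0]]
contact_force: [0.3, -0.8, 0.4]
finger_gap: 0.0499
```

View pics/w7.png

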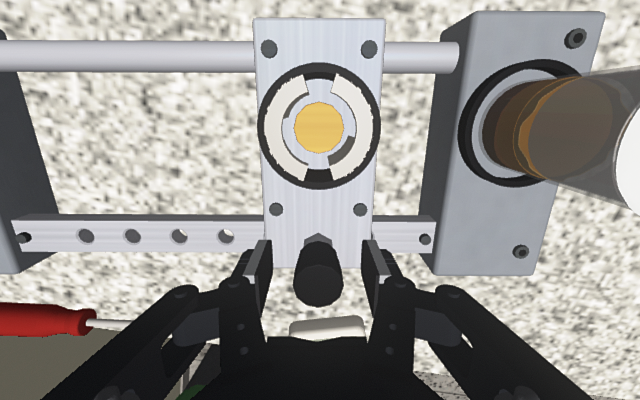

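View pics/side7z.png

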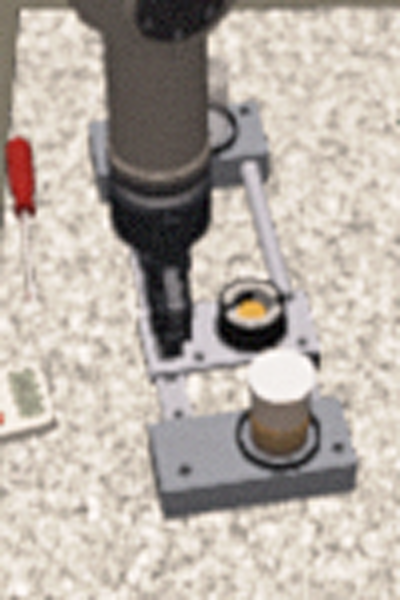

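```bash
python3 -m inch '[[[0,0,-15],[0,0,0],55],[[0,0,-30],[0,0,0],85],[[0,5,-30],[0,0,0],85],[[0,8,-30],[0,0,0],85],[[0,8,-30],[0,0,0],85],[[0,5,-25],[0,0,0],85],[[0,0,0],[0,0,0],85],[[0,0,0],[0,0,0],85]]'; python3 - <<'E'
from h import *
o,r=snap('wrist','w8')
print(o['position'],np.round(o['ee_rot'],3))
cv2.imwrite('pics/w8z.png',cv2.resize(r['image'][15:215,180:460,::-1],(800,571),interpolation=cv2.INTER_CUBIC))
E
```

```text
time_s: 7.22
position: [0.4716, 0.0814, 0.2413]
ee_rot: [[0.171, -0.985, 0.004], [-0.985, -0.171, -0.0], [0.001, -0.004, -1.0]]
contact_force: [-0.2, -0.3, -0.6]
finger_gap: 0.0849
[0.47164215 0.08141393 0.24125445] [[ 0.171 -0.985  0.004]
 [-0.985 -0.171 -0.   ]
 [ 0.001 -0.004 -1.   ]]
```

View pics/w8z.png

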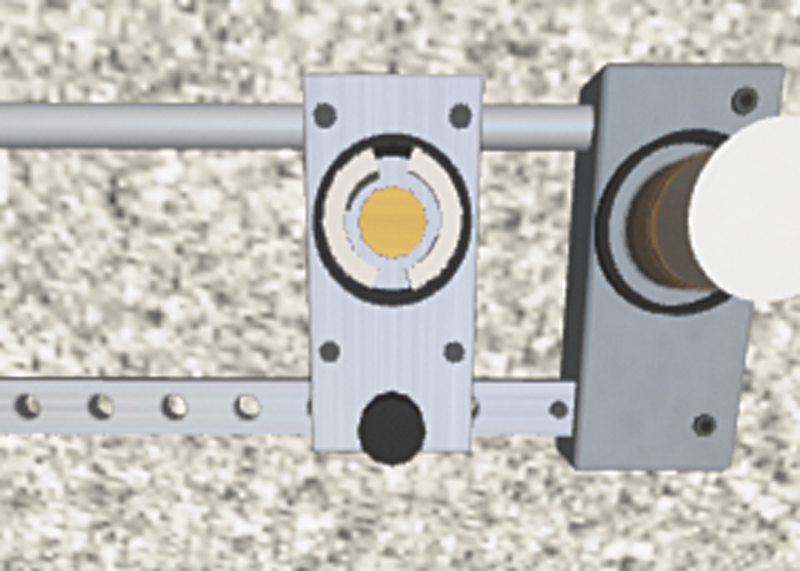

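```bash
python3 - <<'E'
from h import *
o,r=load('w8')
g=cv2.cvtColor(r['image'],cv2.COLOR_RGB2HSV)
F=lambda x,y:(180+x*.35,15+y*.35)
# steel flange: bright low-sat creamy; use ellipse fit on dark shell outer contour
gray=cv2.cvtColor(r['image'],cv2.COLOR_RGB2GRAY);m=(gray<80).astype(np.uint8)
n,l,s,c=cv2.connectedComponentsWithStats(m)
for i in range(1,n):
    if s[i,4]>100 and 280<c[i][0]<350 and c[i][1]<180:
        cn=cv2.findContours((l==i).astype(np.uint8),cv2.RETR_EXTERNAL,cv2.CHAIN_APPROX_NONE)[0][0];print(s[i],c[i],cv2.fitEllipse(cn))
for n,p,z in [('sock',(393,219),.078),('knob',(391.5,428),.09),('knob97',(391.5,428),.097),('brass',(393,222),.0655),('h0',(247,406),.038),('h90',(28,405),.038)]:
    print(n,ray(o,r,*F(*p),z))
a=ray(o,r,*F(393.5,150),.078);b=ray(o,r,*F(392,278),.078);print('slots',np.degrees(np.arctan2(*(a-b)[1::-1])))
a,b=ray(o,r,*F(310,76),.05),ray(o,r,*F(314,450),.05);print(np.degrees(np.arctan2(*(a-b)[1::-1])));a,b=ray(o,r,*F(482,77),.05),ray(o,r,*F(471,450),.05);print(np.degrees(np.arctan2(*(a-b)[1::-1])))
E
```

```text
[290  62  55  60 594] [316.68855219  91.27441077] ((316.8287048339844, 91.40736389160156), (54.081634521484375, 58.76441955566406), 0.5213860273361206)
[306 152  23  26 446] [316.69730942 164.68609865] ((316.6959228515625, 164.68653869628906), (21.88377571105957, 24.131990432739258), 176.7930145263672)
sock [0.5645783 0.0969828 0.078    ]
knob [0.49713513 0.08585283 0.09      ]
knob97 [0.49845352 0.08609495 0.097     ]
brass [0.56432886 0.09689144 0.0655    ]
h0 [0.48627359 0.14377945 0.038     ]
h90 [0.47149555 0.23196011 0.038     ]
slots 9.119961130426397
8.728808943042683
9.881266626051993
```

```bash
python3 -m inch '[[[15,1,0],[0,0,-3],85],[[30,1,0],[0,0,0],85],[[33,1,0],[0,0,0],85],[[33,1,5],[0,0,0],85],[[33,1,5],[0,0,0],85],[[33,1,5],[0,0,0],85],[[33,1,5],[0,0,0],85],[[33,1,5],[0,0,0],85],[[33,1,5],[0,0,0],85],[[15,1,0],[0,0,-6],85],[[0,0,0],[0,0,-6],85],[[0,0,0],[0,0,-6],85]]'; python3 -m inch '[[[0,0,0],[0,0,-6],85],[[0,0,0],[0,0,-6],85],[[0,0,0],[0,0,-6],85],[[0,0,0],[0,0,-6],85],[[0,0,0],[0,0,-6],85],[[0,0,0],[0,0,-6],85],[[0,0,0],[0,0,-6],85],[[0,0,0],[0,0,-6],85],[[0,0,0],[0,0,-6],85],[[0,0,0],[0,0,-6],85],[[0,0,0],[0,0,-6],85],[[0,0,0],[0,0,-6],85]]';  python3 -m inch '[[[0,0,0],[0,0,0],85],[[0,0,0],[0,0,0],85],[[0,0,0],[0,0,0],85]]';python3 - <<'E'
from h import *
o,r=snap('wrist','w9')
print(o['joints'],np.degrees(np.arctan2(o['ee_rot'][1][0],o['ee_rot'][0][0])),proj(o,r,[.496,-.2163,.071]))
E
```

```text
time_s: 8.27
position: [0.5238, -0.2068, 0.2066]
ee_rot: [[0.514, -0.858, -0.005], [-0.858, -0.514, 0.002], [-0.004, 0.003, -1.0]]
contact_force: [0.8, 0.2, 0.1]
finger_gap: 0.085
time_s: 9.27
position: [0.5241, -0.2046, 0.2072]
ee_rot: [[0.974, 0.228, -0.004], [0.228, -0.974, 0.002], [-0.003, -0.003, -1.0]]
contact_force: [0.4, -0.2, 1.5]
finger_gap: 0.0849
time_s: 9.52
position: [0.5247, -0.2048, 0.2084]
ee_rot: [[0.975, 0.221, -0.002], [0.221, -0.975, 0.001], [-0.002, -0.001, -1.0]]
contact_force: [1.1, 0.1, -0.4]
finger_gap: 0.0853
[ 0.81752295  0.44747772 -0.67083887  1.52569523  0.284827    1.270295
  0.33193506] 12.747516298321809 (np.float64(285.1568762235644), np.float64(198.63535144576196))
```

View pics/w9.png

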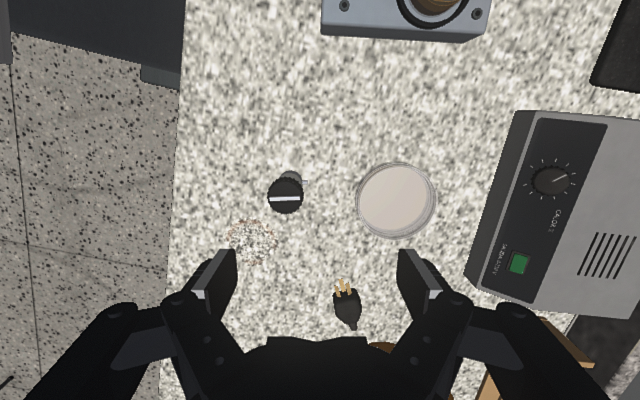

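```bash
python3 - <<'E'
from h import *
o,r=load('w9');im=r['image'].astype(int)
y0,x0=170,260;g=im[y0:225,x0:310];dark=(g.max(2)<75).astype(np.uint8)
n,l,s,c=cv2.connectedComponentsWithStats(dark);print(s,c+[x0,y0])
yy,xx=np.mgrid[y0:225,x0:310]
mk=((xx-285)**2+(yy-197)**2<15**2)&(g.min(2)>120)
pts=np.c_[xx[mk],yy[mk]].astype(np.float32);mm=pts.mean(0);v=cv2.fitLine(pts,cv2.DIST_L2,0,.01,.01).ravel();print(len(pts),v)
a=ray(o,r,v[2]-10*v[0],v[3]-10*v[1],.071);b=ray(o,r,v[2]+10*v[0],v[3]+10*v[1],.071)
q=ray(o,r,*mm,.071);print('rib',q,np.degrees(np.arctan2(*(b-a)[1::-1])))
T=np.array(o['ee_rot']);q=np.array([*((q[:2]+[.496,-.2163])/2),.062]);print(q,T.T@(q-o['position'])*1e3)
E
```

```text
[[   0    0   50   55 1857]
 [  31    1    1    1    1]
 [  33    2    1    1    1]
 [  36    3    4    4    4]
 [   7    7   37   37  887]] [[284.05654281 198.35595046]
 [291.         171.        ]
 [293.         172.        ]
 [297.5        174.5       ]
 [285.35287486 194.32018038]]
109 [ 9.9904835e-01 -4.3615796e-02  2.8467889e+02  1.9818349e+02]
rib [ 0.49546014 -0.21594749  0.071     ] 15.28943174564116
[ 0.49573007 -0.21612374  0.062     ] [-30.53301592   4.81892239 146.47902307]
```

```bash
python3 -m inch '[[[-15,2.4,10],[0,0,-1],65],[[-15.5,2.4,20],[0,0,-1.2],65],[[0,0,25],[0,0,0],65],[[0,0,25],[0,0,0],65],[[0,0,15],[0,0,0],65],[[0,0,0],[0,0,0],65],[[0,0,0],[0,0,0],65]]';python3 - <<'E'
from h import *
o,r=snap('wrist','w10')
T=np.array(o['ee_rot']);print(np.degrees(np.arctan2(T[1,0],T[0,0])),T.T@(np.array([.4957,-.2161,.062])-o['position'])*1e3)
E
```

```text
time_s: 10.15
position: [0.4962, -0.2165, 0.1141]
ee_rot: [[0.966, 0.259, -0.002], [0.259, -0.966, 0.001], [-0.001, -0.001, -1.0]]
contact_force: [-0.6, -0.7, 0.7]
finger_gap: 0.0651
15.030917335329471 [-0.28553656 -0.41358206 52.05471513]
```

View pics/w10.png

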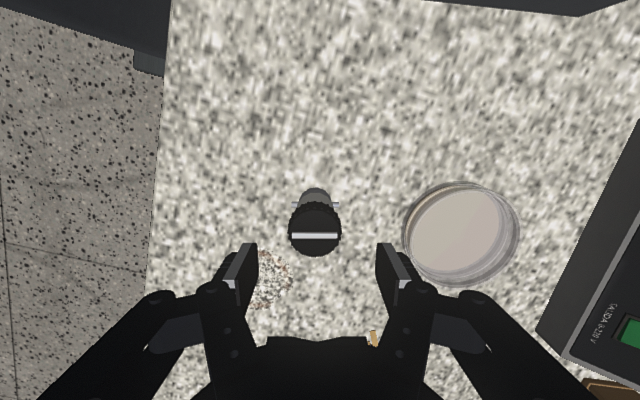

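```bash
python3 -m inch '[[[0,0,12],[0,0,0],65],[[0,0,18],[0,0,0],65],[[0,0,14],[0,0,0],65],[[0,0,8],[0,0,0],60],[[0,0,0],[0,0,0],45],[[0,0,0],[0,0,0],34],[[0,0,0],[0,0,0],30],[[0,0,0],[0,0,0],30],[[0,0,0],[0,0,0],30]]' 45; python3 - <<'E'
from h import *
o,r=snap('wrist','w11')
E
```

```text
time_s: 10.95
position: [0.4973, -0.2169, 0.0634]
ee_rot: [[0.966, 0.26, 0.001], [0.26, -0.966, -0.001], [0.001, 0.001, -1.0]]
contact_force: [-1.1, 0.4, -0.1]
finger_gap: 0.0347
```

View pics/w11.png

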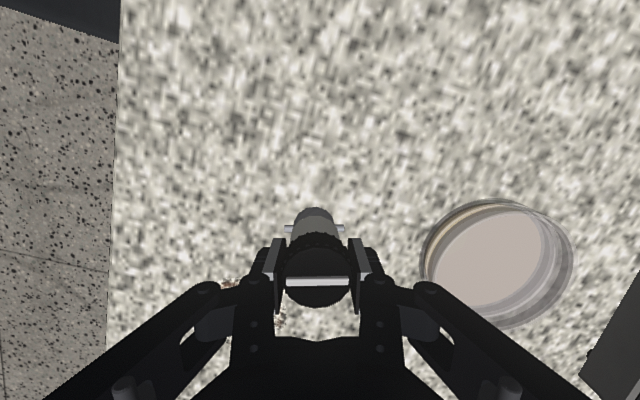

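```bash
python3 - <<'E'
from h import *
o,r=load('w11');T=np.array(o['ee_rot'])
q=ray(o,r,317.5,282,.071);print(q,T.T@(q-o['position'])*1e3)
E
python3 -m inch '[[[0,0,-10],[0,0,0],30],[[0,0,-25],[0,0,0],30],[[0,0,-30],[0,0,0],30],[[0,0,-30],[0,0,0],30],[[0,0,-30],[0,0,0],30],[[0,0,-30],[0,0,0],30],[[0,0,-25],[0,0,0],30],[[0,0,-10],[0,0,0],30],[[0,0,0],[0,0,0],30],[[0,0,0],[0,0,0],30]]'
python3 - <<'E'
from h import *
o,r=snap('wrist','w12')
T=np.array(o['ee_rot']);print(T.T@(np.array([.565,.0973,.255])-o['position'])*1e3)
E
```

```text
[ 0.49764275 -0.21594558  0.071     ] [ 0.5921033  -0.80424171 -7.63040966]
time_s: 11.83
position: [0.4964, -0.2166, 0.2523]
ee_rot: [[0.966, 0.26, -0.0], [0.26, -0.966, -0.0], [-0.0, 0.0, -1.0]]
contact_force: [-0.7, 0.5, -2.0]
finger_gap: 0.0348
[ 147.88020626 -285.27745766   -2.80122413]
```

View pics/w12.png

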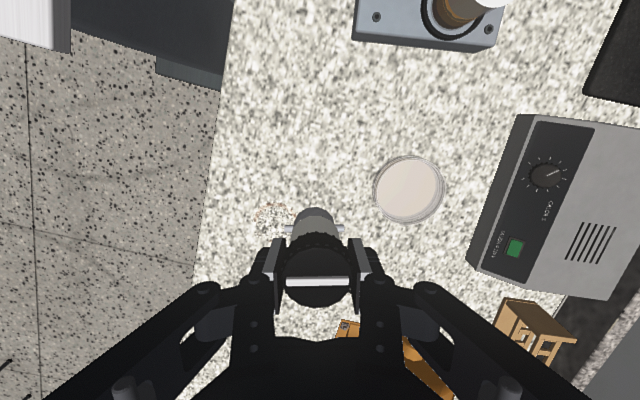

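```bash
python3 -m inch '[[[7,-14,0],[0,0,0],30],[[15,-29,0],[0,0,0],30],[[15,-29,0],[0,0,0],30],[[15,-29,0],[0,0,0],30],[[15,-29,0],[0,0,0],30],[[15,-29,0],[0,0,0],30],[[15,-29,0],[0,0,0],30],[[15,-29,0],[0,0,0],30],[[15,-29,0],[0,0,0],30],[[15,-26,0],[0,0,0],30],[[7,-14,0],[0,0,2],30],[[0,0,0],[0,0,3.3],30]]'
python3 -m inch '[[[0,0,0],[0,0,0],30],[[0,0,0],[0,0,0],30],[[0,0,0],[0,0,0],30]]'
python3 - <<'E'
from h import *
o,r=snap('wrist','w13')
T=np.array(o['ee_rot']);t=np.array([.565,.0973,.18])-T@[.0003,-.0008,0];print(np.degrees(np.arctan2(T[1,0],T[0,0])),T.T@(t-o['position'])*1e3,o['joints'])
E
```

```text
time_s: 12.88
position: [0.5643, 0.1045, 0.25]
ee_rot: [[0.984, 0.177, -0.005], [0.177, -0.984, 0.004], [-0.004, -0.005, -1.0]]
contact_force: [-0.4, 1.3, -0.3]
finger_gap: 0.0345
time_s: 13.13
position: [0.5658, 0.0967, 0.2511]
ee_rot: [[0.986, 0.169, -0.003], [0.169, -0.986, -0.001], [-0.003, 0.001, -1.0]]
contact_force: [0.3, -1.2, -1.1]
finger_gap: 0.0345
9.739019009840376 [-7.48602343e-01  2.23320230e-02  7.11098570e+01] [ 0.30964589  0.46055493 -0.75007447  1.42242642  0.31378242  1.38342185
 -0.27720141]
```

View pics/w13.png

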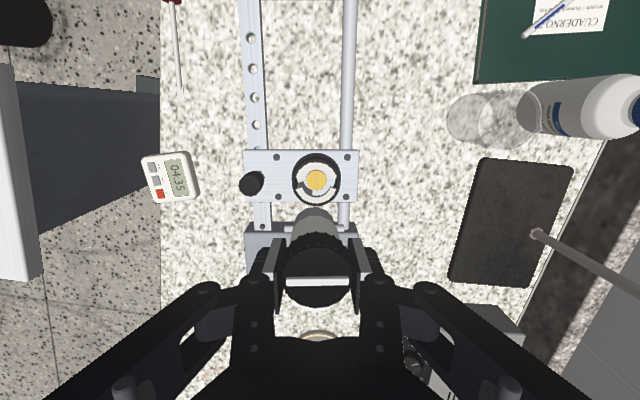

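```bash
python3 - <<'E'
from h import *
o,r=load('w13');T=np.array(o['ee_rot'])
cv2.imwrite('pics/w13z.png',cv2.resize(r['image'][140:240,230:370,::-1],(800,571),interpolation=cv2.INTER_CUBIC))
gray=cv2.cvtColor(r['image'],cv2.COLOR_RGB2GRAY);m=(gray<80).astype(np.uint8);m[207:]=0
n,l,s,c=cv2.connectedComponentsWithStats(m)
for i in range(1,n):
    if s[i,4]>100 and 230<c[i][0]<350 and 120<c[i][1]<210:
        cn=cv2.findContours((l==i).astype(np.uint8),cv2.RETR_EXTERNAL,cv2.CHAIN_APPROX_NONE)[0][0];e=cv2.fitEllipse(cn);print(s[i],e,ray(o,r,*e[0],.078),T.T@(ray(o,r,*e[0],.078)-o['position'])*1e3)
hs=cv2.cvtColor(r['image'],cv2.COLOR_RGB2HSV);b=(hs[...,1]>100)&(hs[...,2]>150)
yy,xx=np.nonzero(b[165:195,300:335]);p=(xx.mean()+300,yy.mean()+165);print('brass',p,ray(o,r,*p,.0655))
E
```

```text
[292 153  48  53 625] ((315.7091369628906, 179.03115844726562), (47.826107025146484, 52.049095153808594), 179.80543518066406) [0.56371504 0.10197538 0.078     ] [ -0.63801222  -5.69668084 173.1063162 ]
[239 171  25  25 462] ((251.1640625, 183.0152130126953), (20.885820388793945, 26.31296157836914), 44.93391799926758) [0.49511859 0.08575429 0.078     ] [-70.9895727   -1.31336889 173.30769795]
brass (np.float64(315.7916666666667), np.float64(179.55769230769232)) [0.56437027 0.09829935 0.0655    ]
```

View pics/w13z.png

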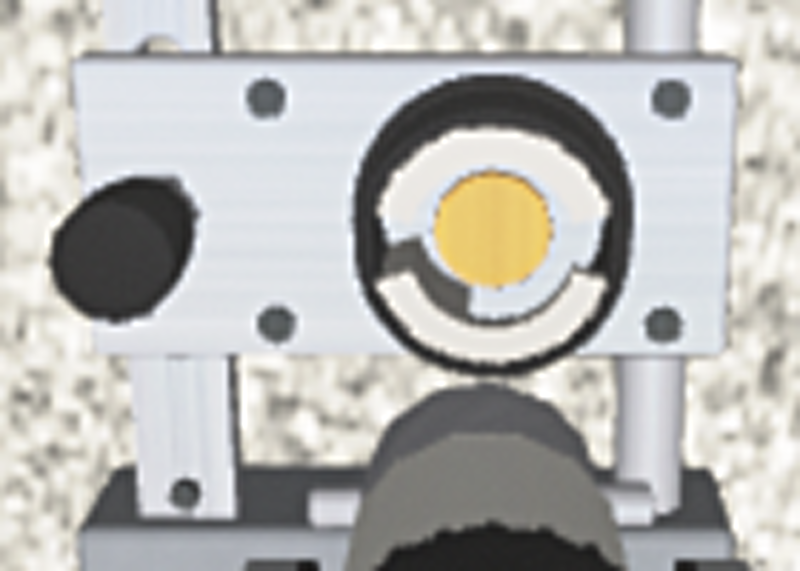

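```bash
python3 -m inch '[[[-0.6,0,10],[0,0,0],30],[[-0.6,0,20],[0,0,0],30],[[0,0,25],[0,0,0],30],[[0,0,20],[0,0,0],30],[[0,0,12],[0,0,0],30],[[0,0,8],[0,0,0],30],[[0,0,5],[0,0,0],30],[[0,0,0],[0,0,0],30],[[0,0,0],[0,0,0],30]]'
python3 - <<'E'
from h import *
o,r=snap('wrist','w14');snap('side','side14')
cv2.imwrite('pics/side14z.png',cv2.resize(load('side14')[1]['image'][110:260,270:370,::-1],(400,600),interpolation=cv2.INTER_CUBIC))
T=np.array(o['ee_rot']);t=np.array([.5647,.0976,.147])-T@[.0003,-.0008,0];print(o['position'],np.degrees(np.arctan2(T[1,0],T[0,0])),T.T@(t-o['position'])*1e3)
E
```

```text
time_s: 13.93
position: [0.5656, 0.0982, 0.1533]
ee_rot: [[0.986, 0.17, 0.001], [0.17, -0.986, 0.0], [0.001, -0.0, -1.0]]
contact_force: [0.5, -0.4, 0.0]
finger_gap: 0.0343
[0.56558148 0.09820444 0.15330326] 9.76622946299406 [-1.28003223  1.24728224  6.30181608]
```

View pics/w14.png

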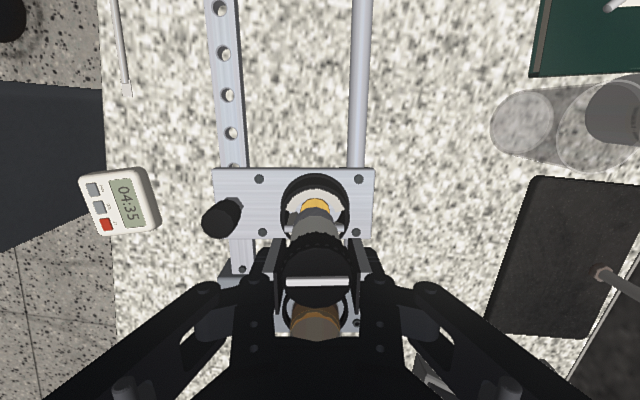

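View pics/side14z.png

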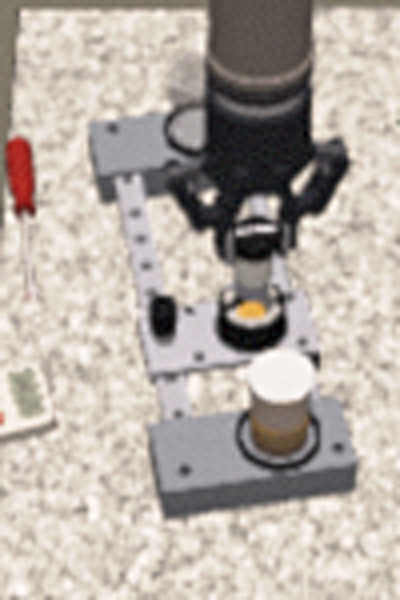

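```bash
python3 - <<'E'
from h import *
o,r=load('w14');T=np.array(o['ee_rot']);print(r['cx'],r['cy'],r['fx'])
cv2.imwrite('pics/w14z.png',cv2.resize(r['image'][165:305,230:410,::-1],(770,599),interpolation=cv2.INTER_CUBIC))
E
```

```text
316.4743140908425 197.40318170811315 278.0418910852256
```

View pics/w14z.png

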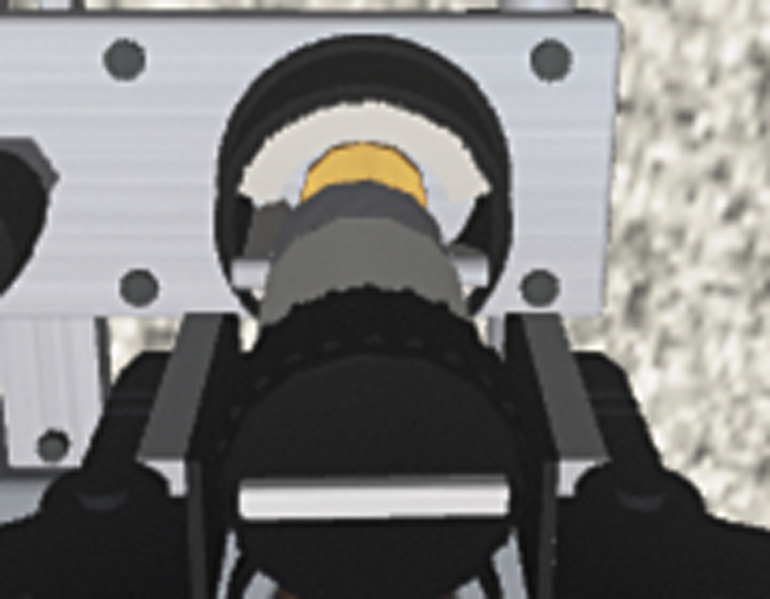

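```bash
python3 - <<'E'
from h import *
A=load('w10')[1]['image'][190:260,270:360,::-1];B=load('w12')[1]['image'][200:310,250:390,::-1]
A=cv2.resize(A,(720,560),interpolation=cv2.INTER_CUBIC);cv2.imwrite('pics/a.png',A);cv2.imwrite('pics/b.png',cv2.resize(B,None,fx=5,fy=5,interpolation=cv2.INTER_CUBIC))
E
```

```text
(no output)
```

View pics/a.png

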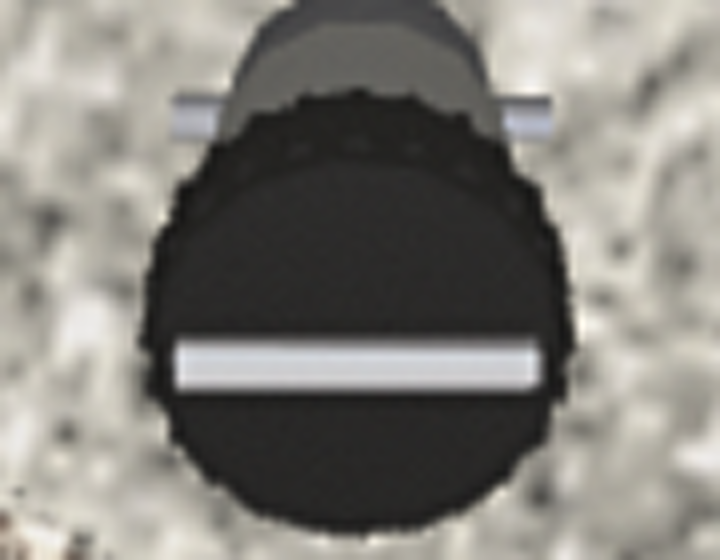

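View pics/b.png

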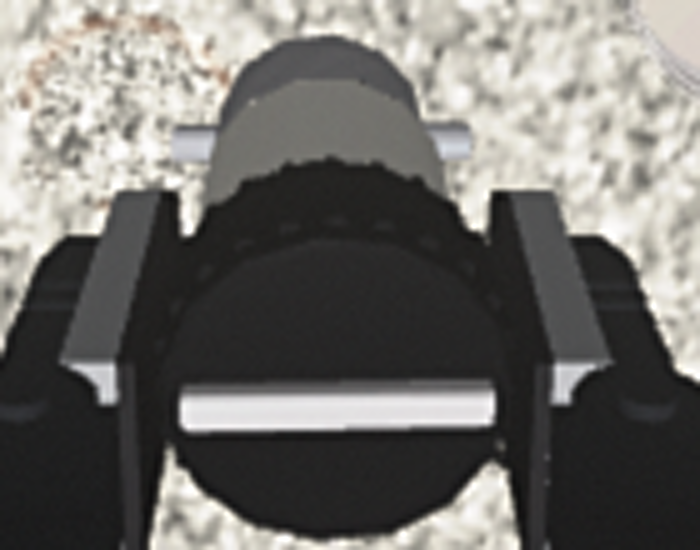

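```bash
python3 - <<'E'
from h import *
for f,a,b in [('w14',(230+363/4.278,165+13/4.278),(230+363/4.278,165+316/4.278)),('w13',(316.3,140+57/5.714),(316.3,140+356/5.714))]:
    o,r=load(f);T=np.array(o['ee_rot']);A=ray(o,r,*a,.05);B=ray(o,r,*b,.05);m=(A+B)/2
    print(f,np.linalg.norm(A-B),m,T.T@(m-o['position'])*1e3)
o,r=load('w14');T=np.array(o['ee_rot'])
for u in(216,511,240,492):
    print(T.T@(ray(o,r,230+u/4.278,165+195/4.278,.078)-o['position'])*1e3)
for f,P in [('w14',[(375,497,.1533-.0634+.071),(360.5,270,.1533-.0634+.008)])]:
    for x,y,z in P:print('lamp',T.T@(ray(o,r,230+x/4.278,165+y/4.278,z)-o['position'])*1e3)
o,r=load('w12');T=np.array(o['ee_rot']);d=o['position'][2]-.0634
for u,v,z in[(317.5,200+408/5,.071),(314.4,200+142/5,.008+0.0)]:print('lamp12',T.T@(ray(o,r,u,v,d+z)-o['position'])*1e3)
E
```

```text
w14 0.063724588211147 [0.5644246  0.09844783 0.05      ] [ -1.24293781  -0.41761184 103.30170007]
w13 0.06356680770101873 [0.56500753 0.09772455 0.05      ] [-4.67645101e-03 -1.31418988e+00  2.01108685e+02]
[-26.82559369  -5.77768237  75.26694385]
[24.84118363 -5.65034169 75.33899647]
[-22.62426551  -5.76732756  75.27280287]
[21.51182261 -5.65854741 75.33435346]
lamp [ 0.62458433 -1.25418341 -7.59565468]
lamp [-1.40914245 -0.29917514 55.40139964]
lamp12 [ 0.59337128 -1.00276402 -7.60040272]
lamp12 [-1.27328007 -0.0597253  55.40053123]
```

```bash
python3 -m inch '[[[-0.6,0.3,0],[0,0,0],30],[[-0.6,0.3,0],[0.5,1.8,0],30],[[0,0,4],[0,0,0],30],[[0,0,4],[0,0,0],30],[[0,0,0],[0,0,0],30],[[0,0,0],[0,0,0],30]]'
python3 - <<'E'
from h import *
o,r=snap('wrist','w15')
cv2.imwrite('pics/w15z.png',cv2.resize(r['image'][165:305,230:410,::-1],(770,599),interpolation=cv2.INTER_CUBIC))
E
```

```text
time_s: 14.53
position: [0.5641, 0.0973, 0.1442]
ee_rot: [[0.985, 0.17, 0.029], [0.169, -0.985, 0.014], [0.03, -0.009, -0.999]]
contact_force: [-0.7, -0.2, -0.3]
finger_gap: 0.0346
```

View pics/w15z.png

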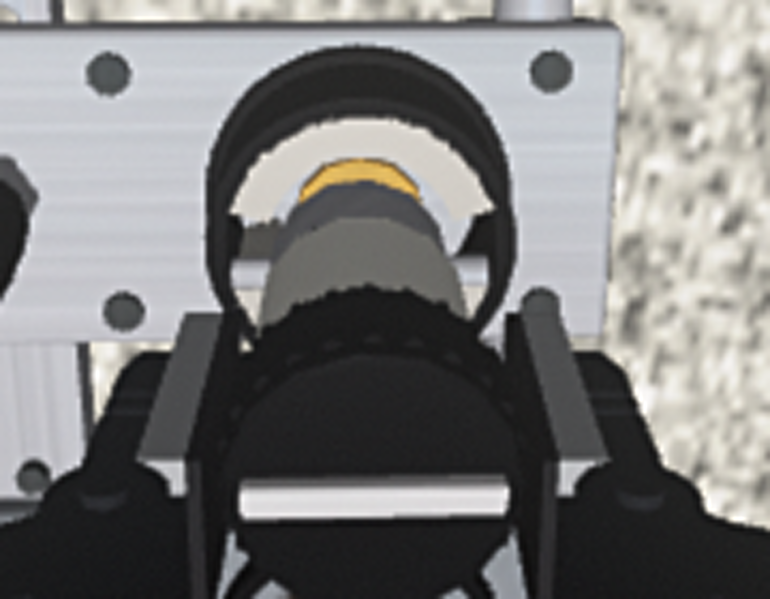

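```bash
python3 -m inch '[[[-0.1,0,3],[0,0,0],30],[[-0.1,0,3],[0,0,0],30],[[0,0,1],[0,0,0],30],[[0,0,0],[0,0,0],30],[[0,0,0],[0,0,0],30]]'
python3 - <<'E'
from h import *
o,r=snap('wrist','w16')
cv2.imwrite('pics/w16z.png',cv2.resize(r['image'][165:305,230:410,::-1],(770,599),interpolation=cv2.INTER_CUBIC))
E
```

```text
time_s: 15.0
position: [0.5641, 0.0974, 0.1374]
ee_rot: [[0.985, 0.17, 0.029], [0.169, -0.985, 0.014], [0.031, -0.009, -0.999]]
contact_force: [1.0, 0.7, -0.6]
finger_gap: 0.0347
```

View pics/w16z.png

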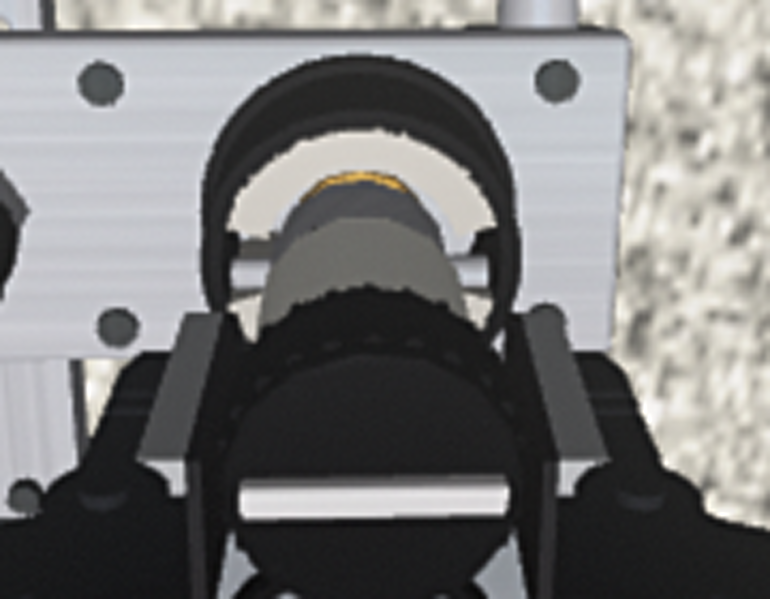

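```bash
python3 -m inch '[[[-0.1,0,2],[0,0,0],30],[[0,0,2],[0,0,0],30],[[-0.1,0,2],[0,0,0],30],[[0,0,2],[0,0,0],30],[[0,0,0],[0,0,0],30],[[0,0,0],[0,0,0],30]]'
python3 - <<'E'
from h import *
o,r=snap('wrist','w17')
cv2.imwrite('pics/w17z.png',cv2.resize(r['image'][165:305,230:410,::-1],(770,599),interpolation=cv2.INTER_CUBIC))
E
```

```text
time_s: 15.55
position: [0.5641, 0.0974, 0.1293]
ee_rot: [[0.985, 0.17, 0.029], [0.169, -0.985, 0.014], [0.031, -0.009, -0.999]]
contact_force: [-0.2, -0.1, -0.2]
finger_gap: 0.0346
```

View pics/w17z.png

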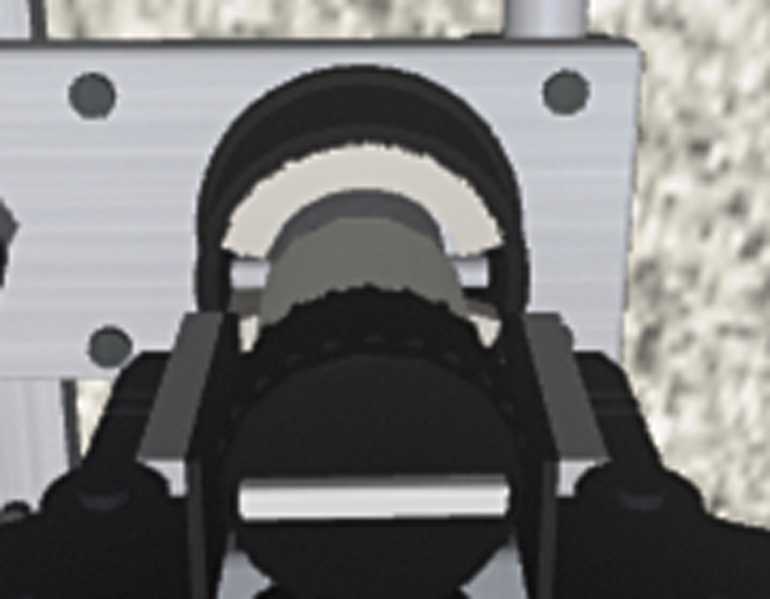

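```bash
python3 -m inch '[[[0,0,2],[0,0,0],30],[[0,0,2],[0,0,0],30],[[0,0,2],[0,0,0],30],[[0,0,1],[0,0,0],30],[[0,0,0],[0,0,0],30],[[0,0,0],[0,0,0],30]]'
python3 - <<'E'
from h import *
o,r=snap('wrist','w18');print(o['wrist_torque'])
cv2.imwrite('pics/w18z.png',cv2.resize(r['image'][165:305,230:410,::-1],(770,599),interpolation=cv2.INTER_CUBIC))
E
```

```text
time_s: 16.1
position: [0.5647, 0.0978, 0.1231]
ee_rot: [[0.985, 0.17, 0.03], [0.17, -0.985, 0.014], [0.032, -0.009, -0.999]]
contact_force: [-1.8, -0.2, 4.3]
finger_gap: 0.0343
[0.01416853 0.22292335 0.01049368]
```

View pics/w18z.png

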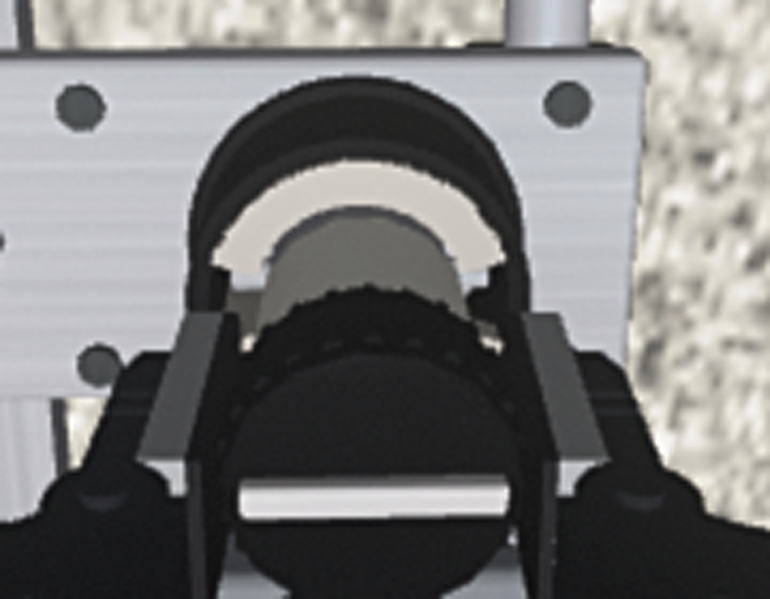

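```bash
python3 -m inch '[[[0,0,0.9],[0,0,0],30],[[0,0,0],[0,0,0],30],[[-0.12,-0.05,0],[-0.2,0.06,6.2],30],[[-0.12,-0.05,0],[-0.2,0.06,6.2],30],[[-0.12,-0.05,0],[-0.2,0.06,6.2],30],[[0,0,0],[0,0,0],30]]'
python3 - <<'E'
from h import *
o,r=snap('wrist','w19');T=np.array(o['ee_rot']);print(o['wrist_torque'],np.degrees(np.arctan2(T[1,0],T[0,0])),o['joints'][6])
cv2.imwrite('pics/w19z.png',cv2.resize(r['image'][165:305,230:410,::-1],(770,599),interpolation=cv2.INTER_CUBIC))
E
```

```text
time_s: 16.65
position: [0.5651, 0.0977, 0.1223]
ee_rot: [[0.987, -0.155, 0.035], [-0.155, -0.988, 0.003], [0.034, -0.009, -0.999]]
contact_force: [0.2, -0.1, 5.0]
finger_gap: 0.0344
[-0.02125935 -0.12727126 -0.01517692] -8.945711496702861 -0.6437672816079604
```

View pics/w19z.png

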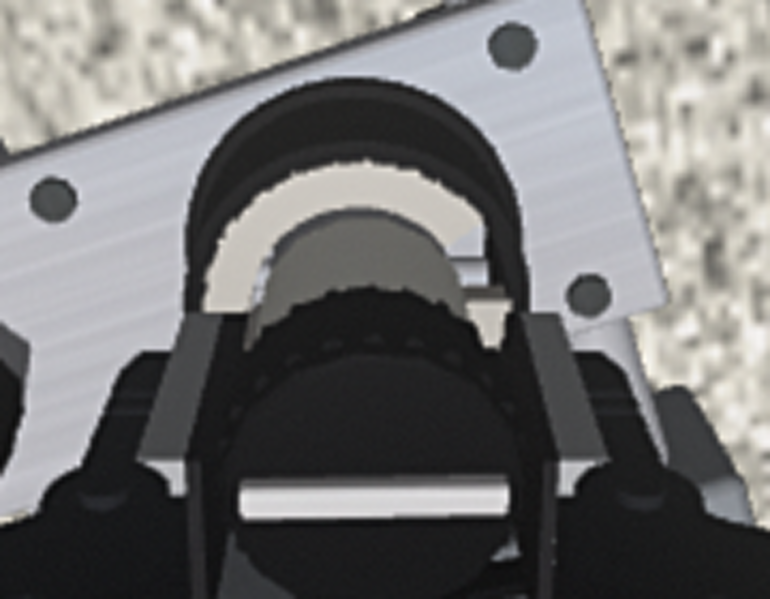

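```bash
python3 -m inch '[[[-0.12,-0.05,0],[-0.2,0.06,6.2],30],[[-0.12,-0.05,0],[-0.2,0.06,6.2],30],[[-0.12,-0.05,0],[-0.2,0.06,6.2],30],[[-0.12,-0.05,0],[-0.2,0.06,6.2],30],[[-0.12,-0.05,0],[-0.2,0.06,6.2],30],[[-0.12,-0.05,0],[-0.2,0.06,6.2],30],[[0,0,0],[0,0,0],30]]'
python3 - <<'E'
from h import *
o,r=snap('wrist','w20');T=np.array(o['ee_rot']);print(o['wrist_torque'],np.degrees(np.arctan2(T[1,0],T[0,0])),o['joints'][6])
cv2.imwrite('pics/w20z.png',cv2.resize(r['image'][165:305,230:410,::-1],(770,599),interpolation=cv2.INTER_CUBIC))
E
```

```text
time_s: 17.28
position: [0.5642, 0.098, 0.122]
ee_rot: [[0.694, -0.72, 0.03], [-0.719, -0.694, -0.018], [0.034, -0.009, -0.999]]
contact_force: [-0.0, -1.5, 4.5]
finger_gap: 0.0346
[-0.12484876 -0.11041763  0.06492277] -46.03793245959757 -1.2416997713960234
```

View pics/w20z.png

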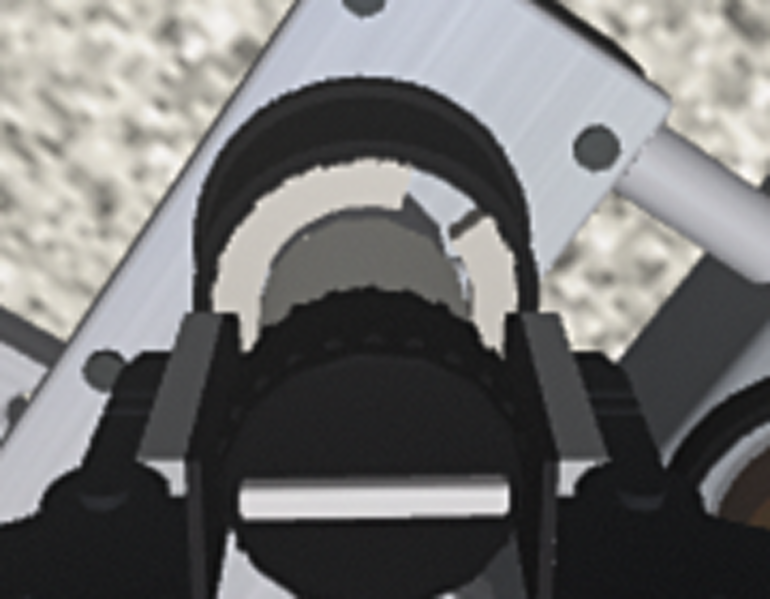

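```bash
python3 -m inch '[[[-0.12,-0.05,0],[-0.2,0.06,6.1],30],[[-0.12,-0.05,0],[-0.2,0.06,6.1],30],[[-0.12,-0.05,0],[-0.2,0.06,6.1],30],[[-0.12,-0.05,0],[-0.2,0.06,6.1],30],[[-0.12,-0.05,0],[-0.2,0.06,6.1],30],[[-0.1,-0.05,0],[-0.2,0.06,5],30],[[0,0,0],[0,0,0],30],[[0,0,0],[0,0,0],30]]'
python3 - <<'E'
from h import *
o,r=snap('wrist','w21');T=np.array(o['ee_rot']);print(o['wrist_torque'],np.degrees(np.arctan2(T[1,0],T[0,0])),o['joints'][6])
cv2.imwrite('pics/w21z.png',cv2.resize(r['image'][165:305,230:410,::-1],(770,599),interpolation=cv2.INTER_CUBIC))
E
```

```text
time_s: 18.0
position: [0.5636, 0.0987, 0.1216]
ee_rot: [[0.151, -0.989, 0.013], [-0.988, -0.151, -0.032], [0.034, -0.008, -0.999]]
contact_force: [-0.3, 0.5, 5.3]
finger_gap: 0.0348
[-0.20996336 -0.02681548 -0.01314348] -81.33317658583181 -1.8077827423609683
```

View pics/w21z.png

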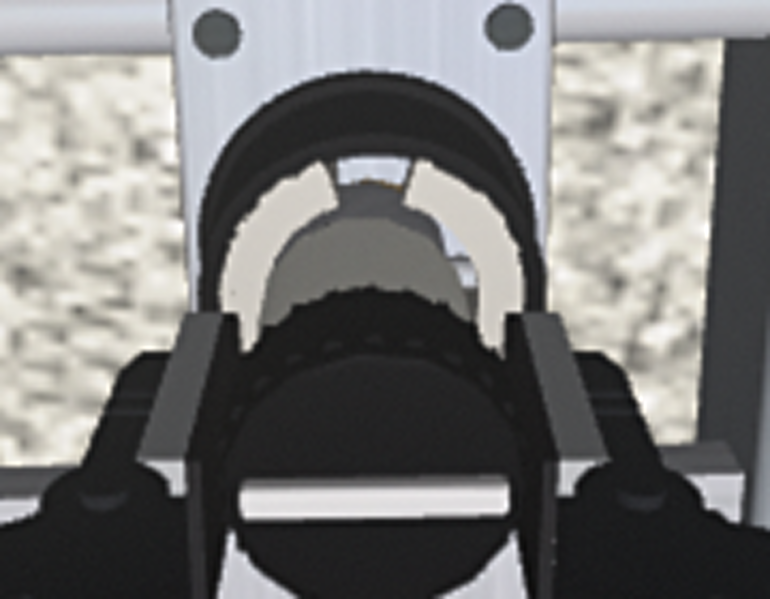

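```bash
python3 -m inch '[[[0.4,0,-1.5],[0,0,0],30],[[0,0,-1.5],[0,0,0],30],[[0,0,-1.5],[0,0,0],30],[[0,0,0],[0,0,0],30],[[0,0,0],[0,0,0],36],[[0,0,0],[0,0,0],45],[[0,0,0],[0,0,0],60],[[0,0,0],[0,0,0],70],[[0,0,0],[0,0,0],70]]'
python3 - <<'E'
from h import *
o,r=snap('wrist','w22');T=np.array(o['ee_rot']);print(o['wrist_torque'],np.degrees(np.arctan2(T[1,0],T[0,0])))
E
```

```text
time_s: 18.8
position: [0.5629, 0.0988, 0.1255]
ee_rot: [[0.146, -0.989, 0.011], [-0.989, -0.147, -0.032], [0.033, -0.006, -0.999]]
contact_force: [0.1, -0.1, 0.1]
finger_gap: 0.0696
[ 0.09052823  0.02080984 -0.03667459] -81.57249860669386
```

View pics/w22.png

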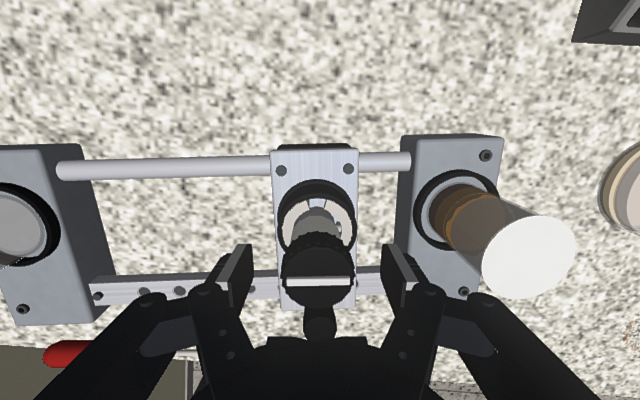

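```bash
python3 -m inch '[[[0.3,0,-10],[0,0,0],70],[[0.7,0,-20],[0,0,0],70],[[1,0,-28],[0,0,0],70],[[1,0,-28],[-0.5,-1.8,0],70],[[0,10,-25],[0,0,0],70],[[0,20,-15],[0,0,0],70],[[0,20,0],[0,0,0],70],[[0,10,0],[0,0,0],70],[[0,0,0],[0,0,0],70],[[0,0,0],[0,0,0],70]]'
python3 - <<'E'
from h import *
o,r=snap('wrist','w23');T=np.array(o['ee_rot']);print(np.round(T,3))
cv2.imwrite('pics/w23z.png',cv2.resize(r['image'][15:215,180:460,::-1],(800,571),interpolation=cv2.INTER_CUBIC))
snap('side','side23')
cv2.imwrite('pics/side23z.png',cv2.resize(load('side23')[1]['image'][110:260,270:370,::-1],(400,600),interpolation=cv2.INTER_CUBIC))
E
```

```text
time_s: 19.68
position: [0.5037, 0.0899, 0.2531]
ee_rot: [[0.146, -0.989, 0.001], [-0.989, -0.146, -0.002], [0.003, -0.001, -1.0]]
contact_force: [0.3, 0.3, -0.2]
finger_gap: 0.0699
[[ 0.146 -0.989  0.001]
 [-0.989 -0.146 -0.002]
 [ 0.003 -0.001 -1.   ]]
```

View pics/w23z.png

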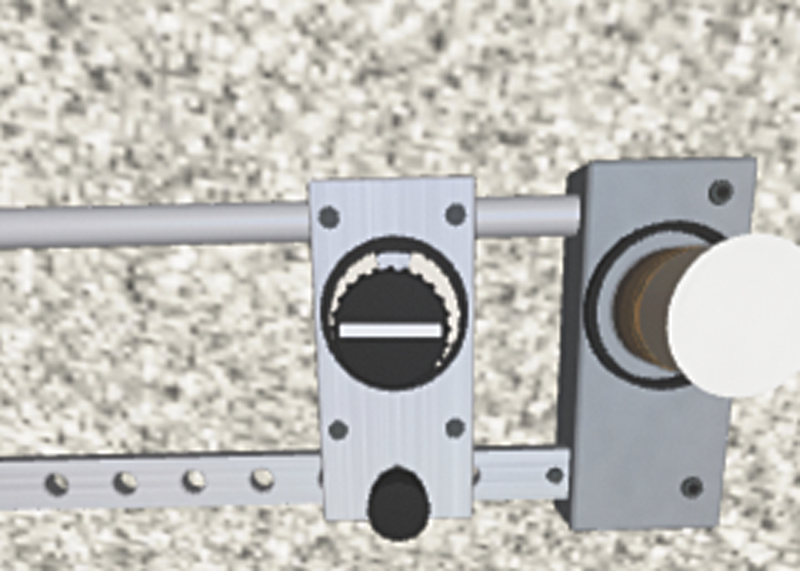

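View pics/side23z.png

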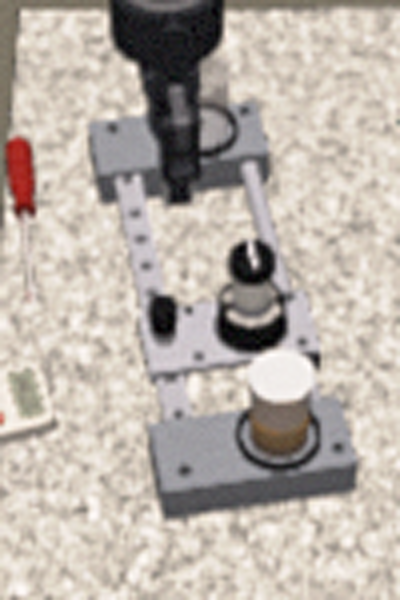

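```bash
python3 - <<'E'
from h import *
def seg(f,x0,y0,x1,y1,th):
    o,r=load(f);g=r['image'][y0:y1,x0:x1].astype(int).min(2);return o,r,g
o,r=load('w23')
F=lambda x,y:(180+x*.35,15+y*.35)
A,B=F(340,330.5),F(442,330.5)
for z in(.129,.131,.133,.135,.137):
    a,b=ray(o,r,*A,z),ray(o,r,*B,z);print(z,np.linalg.norm(a-b)*1e3,(a+b)/2,np.degrees(np.arctan2(*(a-b)[1::-1])))
o2,r2=load('side23')
g=r2['image'][165:185,322:345];cv2.imwrite('pics/s23r.png',cv2.resize(r2['image'][160:200,315:350,::-1],(525,600),interpolation=cv2.INTER_CUBIC))
m=(a+b)/2
for z in(.129,.131,.133,.135,.137):
    a,b=ray(o,r,*A,z),ray(o,r,*B,z);print(z,proj(o2,r2,(a+b)/2),proj(o2,r2,a),proj(o2,r2,b))
E
```

```text
0.129 30.581711164265645 [0.56335808 0.09863419 0.129     ] 98.31197279447349
0.131 30.33133256484545 [0.56350228 0.09866201 0.131     ] 98.31197279447356
0.133 30.080953965425245 [0.56364648 0.09868984 0.133     ] 98.31197279447342
0.135 29.830575366005036 [0.56379067 0.09871766 0.135     ] 98.31197279447349
0.137 29.58019676658486 [0.56393487 0.09874548 0.137     ] 98.31197279447356
0.129 (np.float64(332.1866932226551), np.float64(173.01341226693876)) (np.float64(331.34086250788846), np.float64(169.32716876804102)) (np.float64(333.0438994658159), np.float64(176.74923184158985))
0.131 (np.float64(332.2451086177401), np.float64(172.56205016196554)) (np.float64(331.40485741040425), np.float64(168.9047739787311)) (np.float64(333.0965795655821), np.float64(176.26816137141248))
0.133 (np.float64(332.3036524251689), np.float64(172.10969584482422)) (np.float64(331.46899903909247), np.float64(168.48141073149333)) (np.float64(333.1493704248361), np.float64(175.78607945442405))
0.135 (np.float64(332.36232506883346), np.float64(171.6563460402012)) (np.float64(331.53328789914826), np.float64(168.0570756918149)) (np.float64(333.20227239325203), np.float64(175.30298289742947))
0.137 (np.float64(332.4211269744933), np.float64(171.20199745835137)) (np.float64(331.5977244980888), np.float64(167.6317655098574)) (np.float64(333.25528582197734), np.float64(174.81886849377824))
```

View pics/s23r.png

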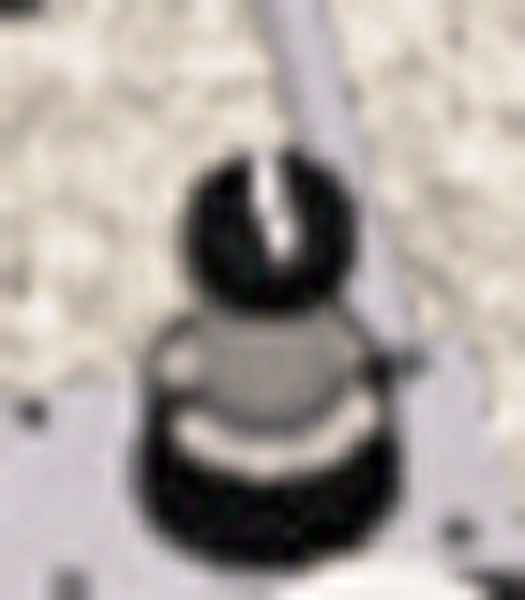

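```bash
python3 - <<'E'
from h import *
o2,r2=load('side7');im=r2['image']
hs=cv2.cvtColor(im,cv2.COLOR_RGB2HSV);b=(hs[...,1]>110)&(hs[...,2]>120);b=b[180:196,322:345]
yy,xx=np.nonzero(b);print('brass',len(xx),xx.mean()+322,yy.mean()+180,'pred',proj(o2,r2,[.5645,.0978,.0655]))
# knob top, lid
o,r=load('side23')
g=r['image'][176:200,300:320].max(2)<70;yy,xx=np.nonzero(g);print('knob',xx.min()+300,xx.max()+300,yy.min()+176,yy.max()+176)
for z in(.09,.097):
  print(z,[proj(o,r,[.4968+dx,.0855+dy,z]) for dx,dy in((0,.012),(0,0),(-.012,0),(.012,0))], proj(o,r,[.4968,.0855-.012,z-.026]))
for t in('side0','side7','side23'):
  pass
# rib centroid
R=r['image'][166:181,326:340].astype(int).min(2);print(R)
E
```

```text
brass 22 332.59090909090907 186.72727272727272 pred (np.float64(332.2223954221143), np.float64(186.8186731798147))
knob 308 313 184 193
0.09 [(np.float64(310.4551554508143), np.float64(181.94888310597008)), (np.float64(310.4365189689031), np.float64(184.89715362033445)), (np.float64(306.53533852258226), np.float64(184.931666976972)), (np.float64(314.33802587209783), np.float64(184.8626373755653))] (np.float64(310.585076562235), np.float64(193.29259165188893))
0.097 [(np.float64(310.40989063265994), np.float64(180.4570016623046)), (np.float64(310.39094608358613), np.float64(183.40877365444234)), (np.float64(306.47481500663804), np.float64(183.443481803198)), (np.float64(314.3074061246532), np.float64(183.37406259012147))] (np.float64(310.5404749143893), np.float64(191.84939312663525))
[[190 203 190 171 178 187 195 158 155 184 197 183 155 186]
 [199 200 194 195 209 213 207 169 156 181 193 196 178 202]
 [192 187 185 195 205 211 209 194 161 168 195 196 186 187]
 [190 187 196 201 182 189 199 177 136 152 189 199 186 172]
 [200 198 195 170 120 121 194 128  53 101 148 179 191 174]
 [202 189 135  78  27  65 213 139  37  26  61 123 181 181]
 [205 146  63  19   3  63 223 165  49  21  18  66 151 178]
 [207 120  36  24  22  65 204 167  79  16  16  27  94 167]
 [172  92  28  11  14  42 138 184 117  32  21  18  74 164]
 [162  78  28  21  26  20  96 224 151  46  16  24  71 179]
 [157  76  18  20  30  25  54 180 123  42  23  13  70 178]
 [175  90  27   6  19  27  36  85  62  30  18  15  82 184]
 [187 112  45   3  14  23  12  28  17   5   6  36 134 186]
 [198 150  81  36  14   6   2   9   2  18  12  67 162 200]
 [173 145 103  76  49  27  22  13  24  43  76  80 138 190]]
```

```bash
python3 - <<'E'
from h import *
o,r=load('side23')
g=cv2.cvtColor(r['image'],cv2.COLOR_RGB2GRAY)
sub=g[164:188,322:344];big=cv2.resize(sub,None,fx=8,fy=8,interpolation=cv2.INTER_LINEAR)
yb,xb=np.mgrid[0:big.shape[0],0:big.shape[1]]
m=(big<95).astype(np.uint8);m[:, :]=m
n,l,s,c=cv2.connectedComponentsWithStats(m)
for i in range(1,n):
  if s[i,4]>500:print([s[i][0]/8+322-.44,s[i][0]/8+s[i][2]/8+322-.44,s[i][1]/8+164-.44,(s[i][1]+s[i][3])/8+164-.44])
cn=np.linspace(0,2*np.pi,60)
for zt in(.129,.131,.133,.135):
  P=np.array([proj(o,r,[.5637+.018*np.cos(t),.0987+.018*np.sin(t),z]) for t in cn for z in(zt-.003,zt-.021)]);print(zt,P.min(0),P.max(0))
o,r=load('w23');g=cv2.cvtColor(r['image'],cv2.COLOR_RGB2GRAY)
for zt in(.129,.131,.133,.135):
  a=[ray(o,r,180+.35*x,15+.35*330.5,zt)[:2] for x in(340,442)];q=(a[0]+a[1])/2
  P=np.array([proj(o,r,[q[0]+.018*np.cos(t),q[1]+.018*np.sin(t),z]) for t in cn for z in(zt-.003,zt-.021)]);print(zt,(P.min(0)-[180,15])/.35,(P.max(0)-[180,15])/.35)
E
```

```text
[np.float64(326.935), np.float64(338.31), np.float64(169.56), np.float64(181.06)]
0.129 [326.30917917 169.27807656] [338.22031179 182.04271131]
0.131 [326.31354602 168.83411395] [338.23792096 181.61025181]
0.133 [326.31792245 168.38917433] [338.25556919 181.17683502]
0.135 [326.3223085  167.94325448] [338.27325662 180.74245775]
0.129 [331.62962524 267.52850517] [450.29544723 389.2614875 ]
0.131 [331.14513827 267.00289015] [450.77940064 389.73003308]
0.133 [330.65267988 266.46842679] [451.27131971 390.20611078]
0.135 [330.1520517  265.92488976] [451.77140276 390.68990371]
```

```bash
python3 - <<'E'
from h import *
for f in('w21','w22'):
    o,r=load(f);im=r['image'][270:295,275:365].astype(int).min(2)
    rows=im[:,20:65].mean(1);print(f,np.round(o['position'],4),np.round(rows[5:20]))
    v=rows[4:21].argmax()+4
    row=im[v-1:v+2].mean(0);t=110
    idx=np.nonzero(row>t)[0];L=idx[idx<45].min();H=idx[idx>45];H=H[H<80].max();print(275+L,275+H,270+v,np.round(row[L-2:L+2]),np.round(row[H-1:H+3]))
cv2.imwrite('pics/w22z.png',cv2.resize(load('w22')[1]['image'][165:305,230:410,::-1],(770,599),interpolation=cv2.INTER_CUBIC))
E
```

```text
w21 [0.5636 0.0987 0.1216] [ 33.  58.  93. 118. 191. 225. 225. 221. 220. 224. 201.  62.  23.  29.
  31.]
286 348 280 [ 25.  51. 171. 205.] [224. 210.  54.  23.]
w22 [0.5629 0.0988 0.1255] [ 41.  75.  97. 133. 205. 225. 223. 220. 220. 223. 175.  52.  29.  35.
  37.]
275 354 280 [] [122. 207. 189. 107.]
```

View pics/w22z.png

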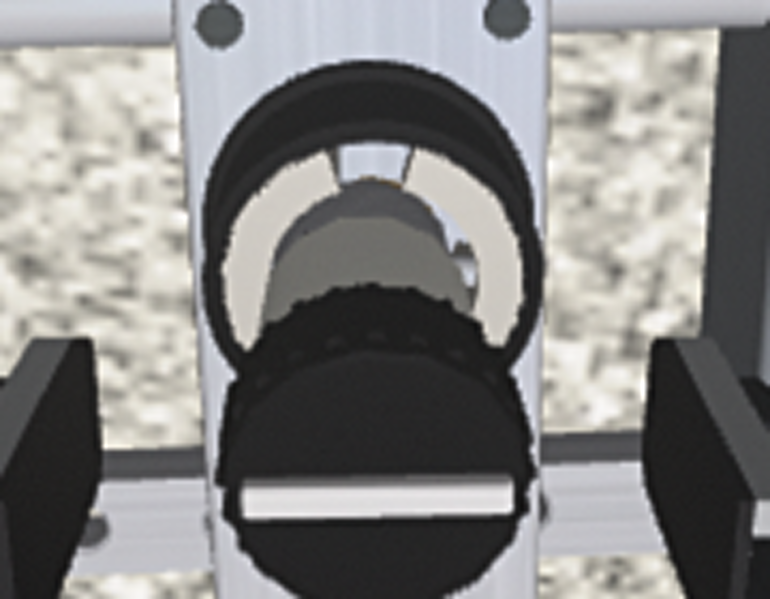

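```bash
python3 -m inch '[[[0,-15,0],[0,0,0],0],[[0,-25,0],[0,0,0],0],[[0,-20,10],[0,0,0],0],[[0,0,20],[0,0,0],0],[[0,0,20],[0,0,0],0],[[0,0,20],[0,0,0],0],[[0,0,13],[0,0,0],0],[[0,0,7],[0,0,0],0],[[0,0,0],[0,0,0],0],[[0,0,0],[0,0,0],0],[[0,0,0],[0,0,0],0]]' 20
python3 - <<'E'
from h import *
o,r=snap('wrist','w24')
E
```

```text
time_s: 20.7
position: [0.5638, 0.0987, 0.1632]
ee_rot: [[0.146, -0.989, 0.002], [-0.989, -0.146, -0.002], [0.002, -0.001, -1.0]]
contact_force: [-0.2, -0.0, 0.7]
finger_gap: 0.0001
```

View pics/w24.png

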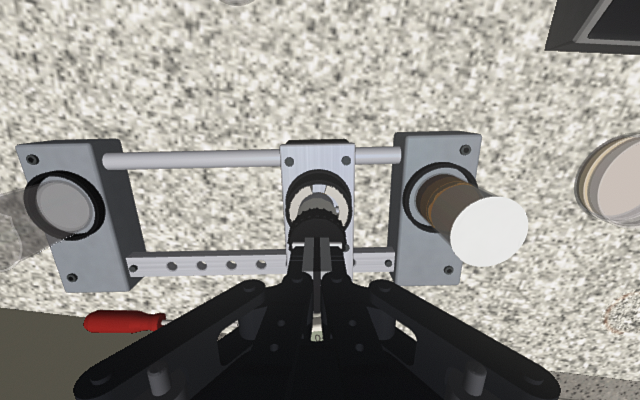

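```bash
for i in 1; do :; done; python3 -m inch '[[[0,0,3],[0,0,0],0],[[0,0,1],[0,0,0],0],[[0,0,0],[0,0,0],0],[[0,0,0],[0,0,0],0]]'; python3 -m inch '[[[0,0,1],[0,0,0],0],[[0,0,0],[0,0,0],0],[[0,0,0],[0,0,0],0]]';python3 -m inch '[[[0,0,0.7],[0,0,0],0],[[0,0,0],[0,0,0],0],[[0,0,0],[0,0,0],0]]'
```

```text
time_s: 21.08
position: [0.5628, 0.0984, 0.1583]
ee_rot: [[0.146, -0.989, -0.0], [-0.989, -0.146, -0.002], [0.002, 0.001, -1.0]]
contact_force: [-1.0, 0.6, -0.1]
finger_gap: 0.0001
time_s: 21.33
position: [0.5628, 0.0984, 0.1571]
ee_rot: [[0.146, -0.989, -0.001], [-0.989, -0.146, -0.002], [0.002, 0.001, -1.0]]
contact_force: [0.1, -0.4, 0.1]
finger_gap: -0.0003
time_s: 21.58
position: [0.5628, 0.0984, 0.1564]
ee_rot: [[0.146, -0.989, -0.001], [-0.989, -0.146, -0.002], [0.002, 0.001, -1.0]]
contact_force: [-1.0, -0.8, 0.3]
finger_gap: -0.0001
```

```bash
python3 -m inch '[[[0,0,0.5],[0,0,0],0],[[0,0,0],[0,0,0],0],[[0,0,0],[0,0,0],0]]'; python3 -m inch '[[[0,0,0.5],[0,0,0],0],[[0,0,0],[0,0,0],0],[[0,0,0],[0,0,0],0]]'
```

```text
time_s: 21.83
position: [0.5628, 0.0984, 0.156]
ee_rot: [[0.146, -0.989, -0.0], [-0.989, -0.146, -0.002], [0.002, 0.001, -1.0]]
contact_force: [-0.2, -0.0, -0.2]
finger_gap: -0.0001
time_s: 22.08
position: [0.5628, 0.0984, 0.1555]
ee_rot: [[0.146, -0.989, -0.001], [-0.989, -0.146, -0.002], [0.002, 0.001, -1.0]]
contact_force: [0.3, 0.3, 0.9]
finger_gap: -0.0002
```

```bash
python3 -m inch '[[[0,0,0.5],[0,0,0],0],[[0,0,0],[0,0,0],0],[[0,0,0],[0,0,0],0]]'; python3 -m inch '[[[0,0,0.5],[0,0,0],0],[[0,0,0],[0,0,0],0],[[0,0,0],[0,0,0],0]]'
```

```text
time_s: 22.33
position: [0.5628, 0.0984, 0.1549]
ee_rot: [[0.146, -0.989, -0.001], [-0.989, -0.146, -0.002], [0.002, 0.001, -1.0]]
contact_force: [0.7, -0.0, -0.6]
finger_gap: -0.0002
time_s: 22.58
position: [0.5628, 0.0984, 0.1545]
ee_rot: [[0.146, -0.989, -0.001], [-0.989, -0.146, -0.002], [0.002, 0.001, -1.0]]
contact_force: [0.2, 0.1, 0.0]
finger_gap: -0.0002
```

```bash
python3 -m inch '[[[0,0,0.7],[0,0,0],0],[[0,0,0],[0,0,0],0]]'; python3 -m inch '[[[0,0,0.7],[0,0,0],0],[[0,0,0],[0,0,0],0]]'; python3 -m inch '[[[0,0,0.7],[0,0,0],0],[[0,0,0],[0,0,0],0]]'
```

```text
time_s: 22.75
position: [0.563, 0.0985, 0.1541]
ee_rot: [[0.146, -0.989, 0.0], [-0.989, -0.146, -0.002], [0.002, 0.0, -1.0]]
contact_force: [-0.6, -0.3, 2.3]
finger_gap: 0.0002
time_s: 22.92
position: [0.563, 0.0985, 0.1534]
ee_rot: [[0.146, -0.989, 0.0], [-0.989, -0.146, -0.002], [0.002, 0.0, -1.0]]
contact_force: [0.6, -0.6, 2.9]
finger_gap: -0.0001
time_s: 23.08
position: [0.563, 0.0984, 0.1526]
ee_rot: [[0.146, -0.989, 0.0], [-0.989, -0.146, -0.002], [0.002, 0.0, -1.0]]
contact_force: [0.1, -0.4, 3.7]
finger_gap: 0.0002
```

```bash
python3 - <<'E'
from h import *
o,r=snap('wrist','w25')
cv2.imwrite('pics/w25z.png',cv2.resize(r['image'][165:345,230:410,::-1],(600,600),interpolation=cv2.INTER_CUBIC))
snap('side','side25')
cv2.imwrite('pics/side25z.png',cv2.resize(load('side25')[1]['image'][140:220,290:370,::-1],(600,600),interpolation=cv2.INTER_CUBIC))
E
```

```text
(no output)
```

View pics/w25z.png

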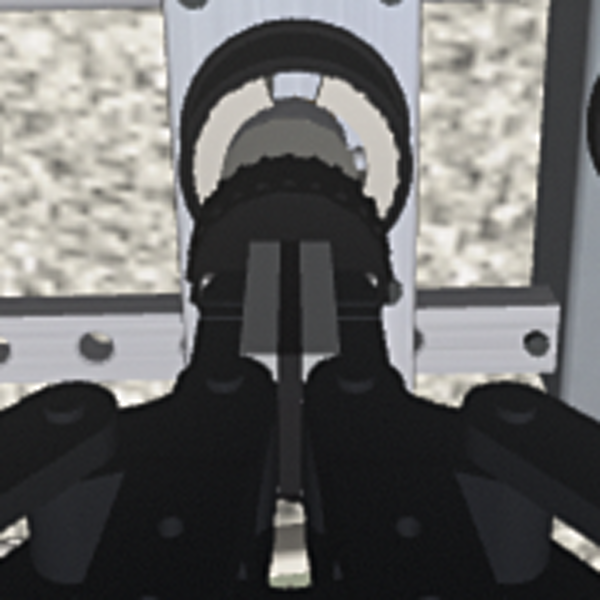

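View pics/side25z.png

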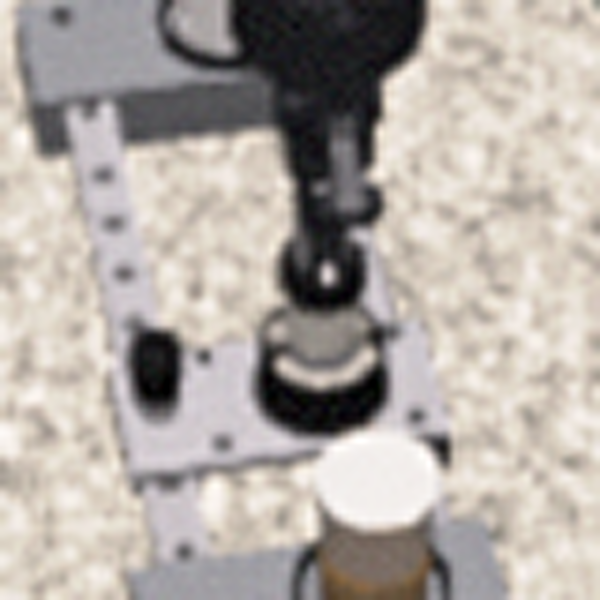

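```bash
python3 -m inch '[[[0,0,-15],[0,0,0],0],[[0,5,-25],[0,0,0],0],[[15,15,0],[0,0,0],0],[[30,20,0],[0,0,0],0],[[30,20,0],[0,0,0],0],[[22,12,10],[0,0,0],0],[[7,4,25],[0,0,0],0],[[0,0,25],[0,0,0],0],[[0,0,25],[0,0,0],0],[[0,0,20],[0,0,0],0],[[0,0,10],[0,0,0],0],[[0,0,0],[0,0,0],0]]'
python3 -m inch '[[[0,0,0],[0,0,0],0],[[0,0,0],[0,0,0],0]]'
python3 - <<'E'
from h import *
snap('wrist','w26')
E
```

```text
time_s: 24.18
position: [0.5003, -0.0158, 0.075]
ee_rot: [[0.146, -0.989, -0.007], [-0.989, -0.146, -0.002], [0.001, 0.007, -1.0]]
contact_force: [-1.1, -1.1, -0.3]
finger_gap: -0.0001
time_s: 24.35
position: [0.504, -0.0156, 0.0788]
ee_rot: [[0.147, -0.989, 0.002], [-0.989, -0.147, -0.002], [0.003, -0.002, -1.0]]
contact_force: [0.7, -0.1, 0.6]
finger_gap: 0.0001
```

View pics/w26.png

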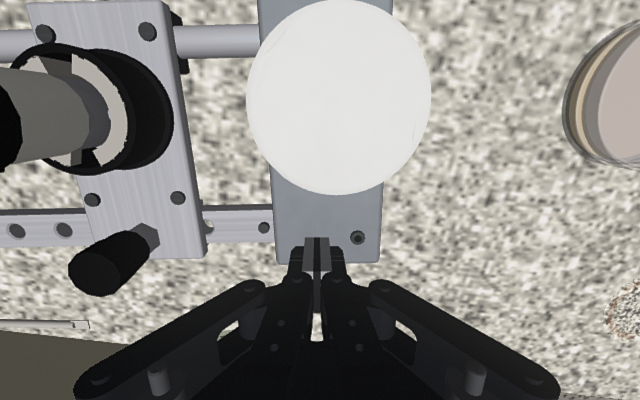

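```bash
python3 -m inch '[[[0,0,4],[0,0,0],0],[[0,0,3],[0,0,0],0],[[0,0,2],[0,0,0],0],[[0,0,0],[0,0,0],0],[[0,0,0],[0,0,0],0]]'; python3 -m inch '[[[0,0,1],[0,0,0],0],[[0,0,0],[0,0,0],0],[[0,0,0],[0,0,0],0]]';python3 -m inch '[[[0,0,1],[0,0,0],0],[[0,0,0],[0,0,0],0],[[0,0,0],[0,0,0],0]]';python3 - <<'E'
from h import *
cv2.imwrite('pics/w26z.png',cv2.resize(load('w26')[1]['image'][0:200,0:220,::-1],(660,600),interpolation=cv2.INTER_CUBIC))
E
```

```text
time_s: 24.82
position: [0.5027, -0.0158, 0.0686]
ee_rot: [[0.146, -0.989, -0.001], [-0.989, -0.146, -0.002], [0.002, 0.001, -1.0]]
contact_force: [-0.6, 1.2, 0.7]
finger_gap: 0.0001
time_s: 25.07
position: [0.5028, -0.0158, 0.0677]
ee_rot: [[0.146, -0.989, -0.0], [-0.989, -0.146, -0.002], [0.002, 0.001, -1.0]]
contact_force: [-0.2, 0.1, 1.0]
finger_gap: 0.0002
time_s: 25.32
position: [0.503, -0.0158, 0.0672]
ee_rot: [[0.146, -0.989, 0.0], [-0.989, -0.146, -0.002], [0.002, 0.0, -1.0]]
contact_force: [-0.2, -0.0, 4.7]
finger_gap: 0.0001
```

View pics/w26z.png

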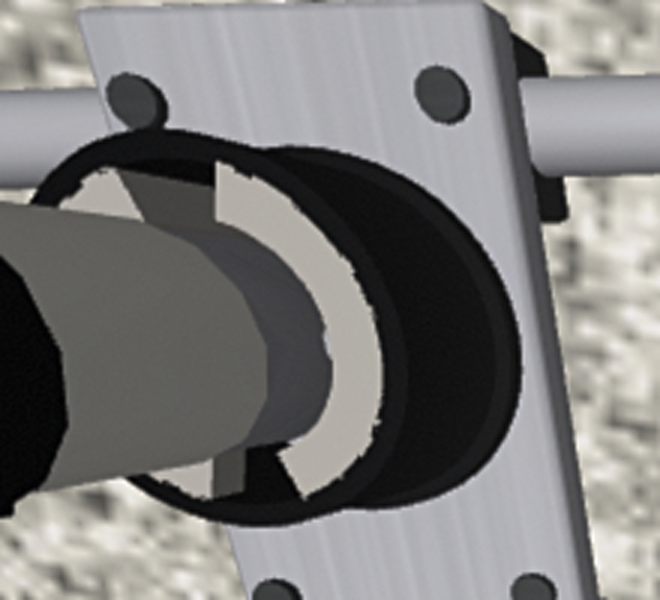

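```bash
python3 - <<'E'
from h import *
o,r=load('w26')
def circ(c,rad,z):return np.array([proj(o,r,[c[0]+rad*np.cos(t),c[1]+rad*np.sin(t),z]) for t in np.linspace(0,2*np.pi,90)])*3
im=cv2.imread('pics/w26z.png')
def dr(P,col):cv2.polylines(im,[P.astype(np.int32)],True,col,1)
dr(circ((.5645,.0978),.0265,.078),(0,0,255))
for z,col in((.086,(0,255,0)),(.083,(0,255,255)),):dr(circ((.5637,.0987),.0155,z),col)
cv2.imwrite('pics/w26d.png',im)
E
```

```text
(no output)
```

View pics/w26d.png

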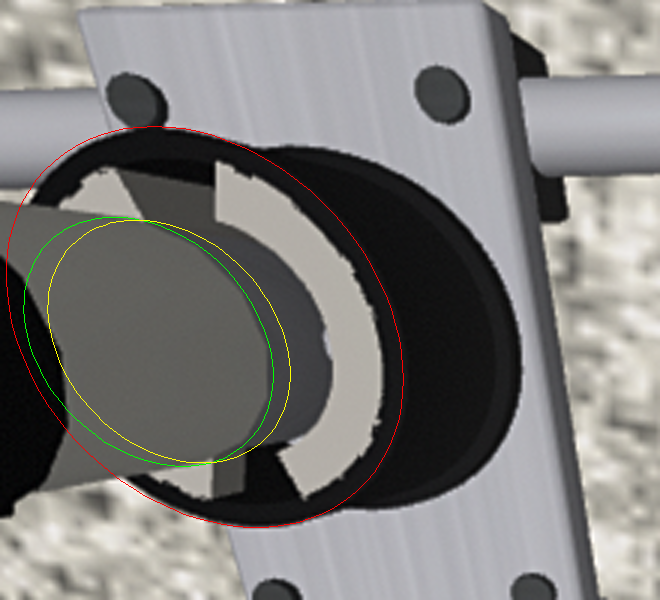

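```bash
python3 -m inch '[[[0,0,-15],[0,0,0],0],[[0,0,-30],[0,0,0],30],[[0,0,-32],[0,0,0],60],[[0,0,-32],[0,0,0],70],[[-20,0,-32],[0,0,0],70],[[-30,-2,-25],[0,0,0],70],[[-30,-5,-15],[0,0,0],70],[[-20,-5,-5],[0,0,0],70],[[-4,-3,0],[0,0,0],70],[[0,0,0],[0,0,0],70],[[0,0,0],[0,0,0],70]]'
python3 - <<'E'
from h import *
o,r=snap('wrist','w27');snap('side','side27')
cv2.imwrite('pics/w27z.png',cv2.resize(r['image'][15:215,180:460,::-1],(800,571),interpolation=cv2.INTER_CUBIC))
for f in('side23','side27'):
  o,r=load(f);g=cv2.cvtColor(r['image'],cv2.COLOR_RGB2GRAY)
  sub=g[164:188,322:344];big=cv2.resize(sub,None,fx=8,fy=8,interpolation=cv2.INTER_LINEAR)
  n,l,s,c=cv2.connectedComponentsWithStats((big<95).astype(np.uint8))
  for i in range(1,n):
    if s[i,4]>500:print(f,[s[i][0]/8+322-.44,s[i][0]/8+s[i][2]/8+322-.44,s[i][1]/8+164-.44,(s[i][1]+s[i][3])/8+164-.44])
E
```

```text
time_s: 26.23
position: [0.5022, 0.0883, 0.2514]
ee_rot: [[0.146, -0.989, -0.002], [-0.989, -0.146, -0.004], [0.004, 0.003, -1.0]]
contact_force: [-0.0, -0.7, -1.4]
finger_gap: 0.0701
side23 [np.float64(326.935), np.float64(338.31), np.float64(169.56), np.float64(181.06)]
side27 [np.float64(326.935), np.float64(338.31), np.float64(169.56), np.float64(181.31)]
```

View pics/w27z.png

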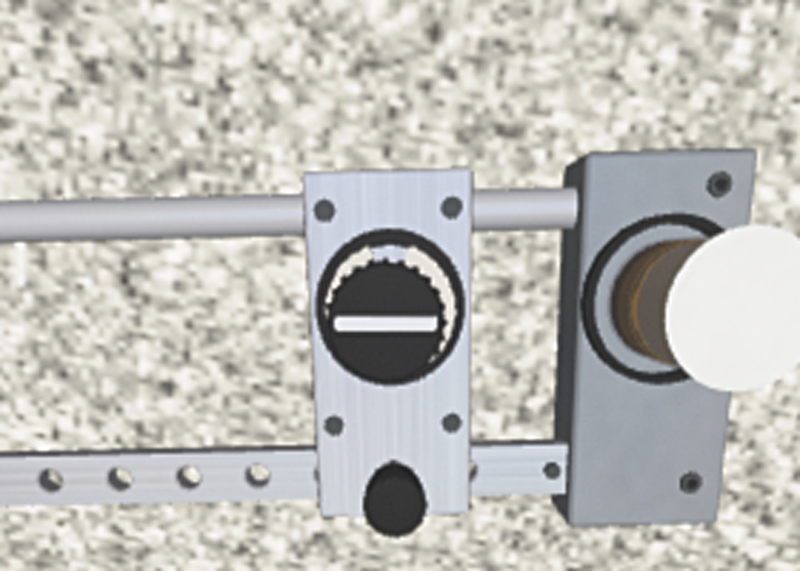

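```bash
python3 -m inch '[[[-20,0,0],[0,0,0],70],[[-35,0,0],[0,0,0],70],[[-30,0,0],[0,0,0],70],[[-15,0,0],[0,0,0],70],[[0,0,0],[0,0,0],70],[[0,0,0],[0,0,0],70],[[0,0,0],[0,0,0],70]]'
python3 - <<'E'
from h import *
snap('wrist','w28')
E
python3 -m inch '[[[20,0,0],[0,0,0],70],[[40,0,0],[0,0,0],70],[[40,0,0],[0,0,0],70],[[40,0,0],[0,0,0],70],[[40,0,0],[0,0,0],70],[[20,0,0],[0,0,0],70],[[0,0,0],[0,0,0],70],[[0,0,0],[0,0,0],70],[[0,0,0],[0,0,0],70]]'
python3 - <<'E'
from h import *
snap('wrist','w29')
for f in('w28','w29'):
    o,r=load(f);q=proj(o,r,[.5637,.0987,.11]);x,y=int(q[0]),int(q[1]);print(f,o['position'],x,y)
    x0=max(0,min(640-100,x-50));y0=max(0,y-50);c=r['image'][y0:y0+100,x0:x0+100,::-1];cv2.imwrite(f'pics/{f}z.png',cv2.resize(c,(600,600),interpolation=cv2.INTER_CUBIC));print(x0,y0,c.shape)
E
```

```text
time_s: 26.92
position: [0.4884, 0.186, 0.2515]
ee_rot: [[0.143, -0.99, -0.001], [-0.99, -0.143, -0.005], [0.004, 0.002, -1.0]]
contact_force: [0.5, -0.7, 0.7]
finger_gap: 0.07
time_s: 27.72
position: [0.5169, -0.0093, 0.2526]
ee_rot: [[0.145, -0.989, -0.001], [-0.989, -0.145, -0.001], [0.001, 0.001, -1.0]]
contact_force: [0.1, -0.2, 0.1]
finger_gap: 0.0702
w28 [0.48844537 0.18598198 0.25154427] 422 126
372 76 (100, 100, 3)
w29 [ 0.51685583 -0.00931076  0.25257357] 207 127
157 77 (100, 100, 3)
```

View pics/w28z.png

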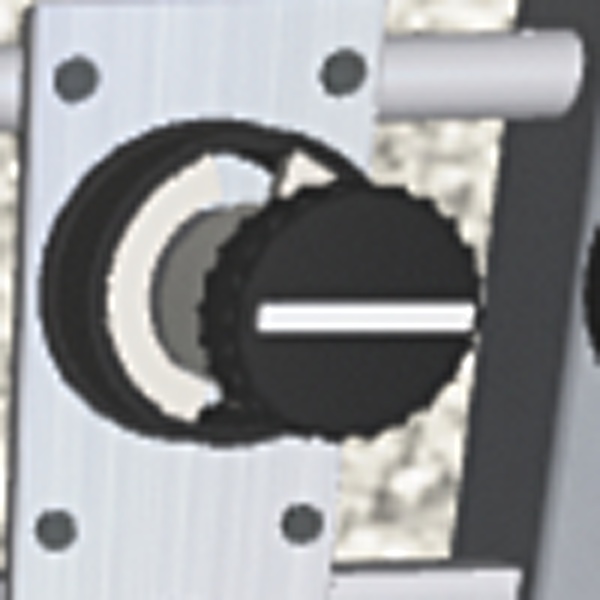

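View pics/w29z.png

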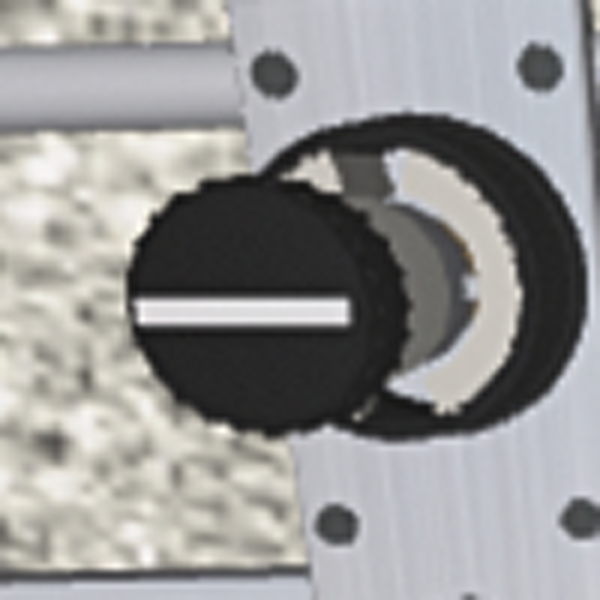

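```bash
python3 - <<'E'
from h import *
def tri(pts):
    A=np.zeros((3,3));b=np.zeros(3)
    for f,u,v in pts:
        o,r=load(f);Rc,c=pose(o,r);d=Rc@np.array([(u-r['cx'])/r['fx'],(v-r['cy'])/r['fy'],1]);d/=np.linalg.norm(d);P=np.eye(3)-np.outer(d,d);A+=P;b+=P@c
    p=np.linalg.solve(A,b);e=[np.subtract(proj(*load(f),p),(u,v)).round(2) for f,u,v in pts];return p,e
a=lambda x,y:('w28',372+x/6-.42,76+y/6-.42)
b=lambda x,y:('w29',157+x/6-.42,77+y/6-.42)
c=lambda x,y:('w27',180+x*.35-.33,15+y*.35-.33)
L=tri([a(257,304+13),b(135,313)]);R=tri([a(473,316),b(350,310)]);print('ribL',L);print('ribR',R)
d=L[0]-R[0];print('len',np.linalg.norm(d),'tilt deg',np.degrees(np.arcsin(d[2]/np.linalg.norm(d))),'ang',np.degrees(np.arctan2(d[1],d[0])),'mid',(L[0]+R[0])/2)
# refs: plate screws z=.05 , shell rim
for n,p,q in [('TL',(76,79),(274,74)),('TR',(344,72),(540,68)),('BL',(55,530),(337,525)),('BR',(301,524),(580,519))]:print(n,tri([a(*p),b(*q)]))
E
```

```text
ribL (array([0.56159425, 0.11399396, 0.13317558]), [array([ 0.  , -0.04]), array([0.  , 0.04])])
ribR (array([0.56614097, 0.08427485, 0.13321929]), [array([ 0.03, -0.25]), array([0.02, 0.25])])
len 0.03006493065318374 tilt deg -0.08330309821947371 ang 98.69822764179065 mid [0.56386761 0.09913441 0.13319744]
TL (array([0.59611585, 0.12739645, 0.05051164]), [array([ 0.01, -0.15]), array([0.02, 0.15])])
TR (array([0.60402748, 0.08001874, 0.05067181]), [array([ 0.02, -0.12]), array([0.01, 0.12])])
BL (array([0.51512896, 0.11374276, 0.05031192]), [array([ 0.  , -0.04]), array([0.  , 0.04])])
BR (array([0.52316562, 0.06674917, 0.05085121]), [array([ 0. , -0.1]), array([0. , 0.1])])
```

```bash
python3 -m inch '[[[-12,-8,0],[0,0,0],70],[[-25,-16,0],[0,0,0],70],[[-25,-16,0],[0,0,0],70],[[-25,-16,0],[0,0,0],70],[[-12,-7,10],[0,0,0],70],[[0,0,25],[0,0,0],70],[[0,0,25],[0,0,0],70],[[0,0,20],[0,0,0],70],[[0,0,12],[0,0,0],70],[[0,0,5],[0,0,0],70],[[0,0,0],[0,0,0],70],[[0,0,0],[0,0,0],70]]'
python3 - <<'E'
from h import *
o=manip.observe();T=np.array(o['ee_rot']);print(T.T@(np.array([.5648,.0979,.1253])-o['position'])*1e3,T.round(4))
E
```

```text
time_s: 28.77
position: [0.5651, 0.0988, 0.156]
ee_rot: [[0.148, -0.989, 0.0], [-0.989, -0.148, -0.002], [0.002, -0.0, -1.0]]
contact_force: [-0.1, 0.3, -0.6]
finger_gap: 0.07
[ 0.84495537  0.41262313 30.70328951] [[ 1.479e-01 -9.890e-01  3.000e-04]
 [-9.890e-01 -1.479e-01 -1.700e-03]
 [ 1.700e-03 -1.000e-04 -1.000e+00]]
```

```bash
python3 -m inch '[[[0.8,0.4,10],[0,0,0],70],[[0,0,12],[0,0,0],70],[[0,0,8.7],[0,0,0],60],[[0,0,0],[0,0,0],50],[[0,0,0],[0,0,0],42],[[0,0,0],[0,0,0],38],[[0,0,0],[0,0,0],33],[[0,0,0],[0,0,0],30],[[0,0,0],[0,0,0],30]]' 30
python3 - <<'E'
from h import *
o,r=snap('wrist','w30');print(o['wrist_torque'])
cv2.imwrite('pics/w30z.png',cv2.resize(r['image'][165:305,230:410,::-1],(770,599),interpolation=cv2.INTER_CUBIC))
E
```

```text
time_s: 29.52
position: [0.565, 0.0976, 0.1255]
ee_rot: [[0.147, -0.989, 0.001], [-0.989, -0.147, -0.001], [0.001, -0.001, -1.0]]
contact_force: [-0.7, 1.6, 1.5]
finger_gap: 0.0351
[0.34351323 0.15068951 0.03646646]
```

View pics/w30z.png

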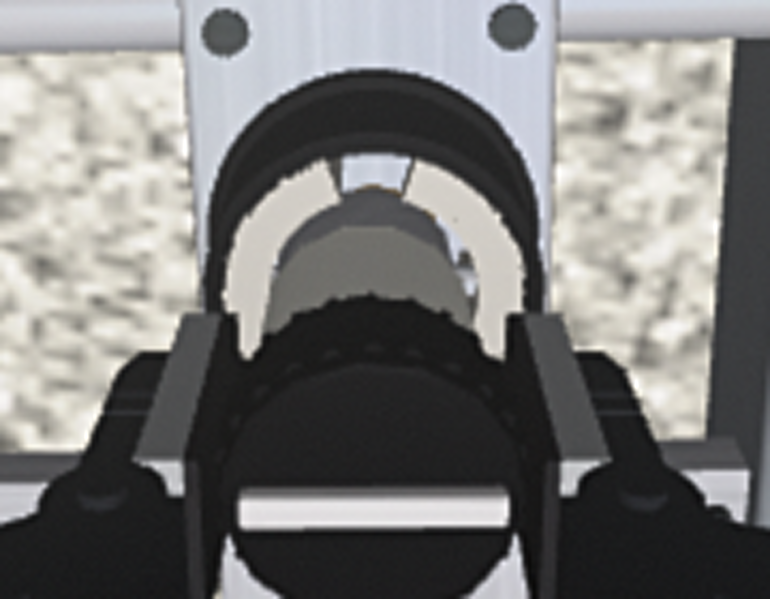

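```bash
python3 -m inch '[[[0,0,1.5],[0,0,0],30],[[0,0,1.5],[0,0,0],30],[[0.5,0,0],[0,1.2,0],30],[[0,0,0],[0,0,0],30],[[0,0,0],[0,0,0],30]]' 45
python3 - <<'E'
from h import *
o,r=snap('wrist','w31');print(o['wrist_torque'])
cv2.imwrite('pics/w31z.png',cv2.resize(r['image'][165:305,230:410,::-1],(770,599),interpolation=cv2.INTER_CUBIC))
E
```

```text
time_s: 29.98
position: [0.5652, 0.0962, 0.1221]
ee_rot: [[0.147, -0.989, 0.004], [-0.989, -0.147, -0.024], [0.024, -0.0, -1.0]]
contact_force: [0.2, 0.4, 4.3]
finger_gap: 0.0347
[ 0.14859793  0.07461904 -0.00733275]
```

View pics/w31z.png

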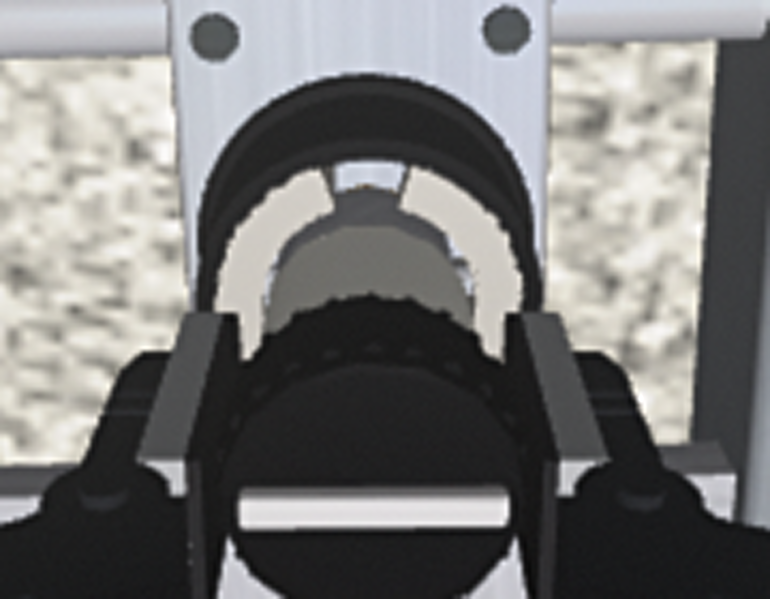

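```bash
python3 -m inch '[[[0,0,-1.5],[0,0,0],30],[[0,0,-1.5],[0,0,0],30],[[0,0,-1],[0,0,0],30],[[0,0,0],[0,0,0],30],[[0,0,0],[0,0,0],30]]'; python3 -m inch '[[[0,0,-1],[0,0,0],30],[[0,0,0],[0,0,0],30],[[0,0,0],[0,0,0],30]]'
```

```text
time_s: 30.45
position: [0.5649, 0.0962, 0.1256]
ee_rot: [[0.146, -0.989, 0.003], [-0.989, -0.146, -0.023], [0.023, 0.0, -1.0]]
contact_force: [0.5, 1.4, 2.0]
finger_gap: 0.0344
time_s: 30.7
position: [0.5646, 0.0961, 0.126]
ee_rot: [[0.146, -0.989, 0.002], [-0.989, -0.146, -0.023], [0.023, 0.001, -1.0]]
contact_force: [3.3, 0.6, -2.2]
finger_gap: 0.0346
```

```bash
python3 - <<'E'
from h import *
yaw=np.radians(9.55);R=np.array([[np.cos(yaw),-np.sin(yaw)],[np.sin(yaw),np.cos(yaw)]])
for f,x0,y0 in(('w28',372,76),('w29',157,77)):
    o,r=load(f);g=cv2.cvtColor(r['image'],cv2.COLOR_RGB2GRAY)[y0:y0+100,x0:x0+100]
    n,l,s,c=cv2.connectedComponentsWithStats((g<85).astype(np.uint8));i=1+np.argmax(s[1:,4])
    ys,xs=np.nonzero(l==i);P=np.array([ray(o,r,x0+x,y0+y,.078)[:2] for x,y in zip(xs,ys)])@R
    # restrict to half away from lamp
    sel=(P[:,1]<.0035) if f=='w29' else (P[:,1]>.0095)
    cn=cv2.findContours((l==i).astype(np.uint8),cv2.RETR_EXTERNAL,cv2.CHAIN_APPROX_NONE)[0][0][:,0,:]
    Q=np.array([ray(o,r,x0+x,y0+y,.078)[:2] for x,y in cn])@R
    # lamp
    cy=R.T@[.5648,.0979]
    print(f,cy,Q.min(0),Q.max(0))
    q=Q[(Q[:,1]<cy[1]-.006)] if f=='w29' else Q[(Q[:,1]>cy[1]+.006)]
    A=np.c_[2*q,np.ones(len(q))];s_=np.linalg.lstsq(A,(q**2).sum(1),rcond=None)[0];rad=np.sqrt(s_[2]+s_[0]**2+s_[1]**2)
    print('circle bench-rot',s_[:2],'rad',rad,'world',R@s_[:2])
print('lamp',R.T@[.56387,.09913],'hole/knob')
E
```

```text
w28 [0.57321496 0.00283825] [ 0.51800925 -0.05319213] [0.61711824 0.03708967]
circle bench-rot [0.57434765 0.01150226] rad 0.025636588212266404 world [0.56447956 0.10663186]
w29 [0.57321496 0.00283825] [ 0.54767389 -0.03209006] [0.60022957 0.04678175]
circle bench-rot [ 0.5743115  -0.00596217] rad 0.02574756341064022 world [0.56734141 0.08940347]
lamp [0.57250192 0.0042055 ] hole/knob
```

```bash
python3 -m inch '[[[0,0,1.5],[0,0,0],30],[[0,0,1.5],[0,0,0],30],[[0,-0.8,0],[0,0,-0.5],30],[[0,-0.7,0],[0,0,-0.4],30],[[0,0,0],[0,0,0],30],[[0,0,0],[0,0,0],30]]';  python3 -m inch '[[[0,0,-1.5],[0,0,0],30],[[0,0,-1.5],[0,0,0],30],[[0,0,0],[0,0,0],30],[[0,0,0],[0,0,0],30]]'; python3 -m inch '[[[0,0,-1],[0,0,0],30],[[0,0,-0.5],[0,0,0],30],[[0,0,0],[0,0,0],30],[[0,0,0],[0,0,0],30]]'
python3 - <<'E'
from h import *
o,r=snap('wrist','w32');print(o['wrist_torque'])
cv2.imwrite('pics/w32z.png',cv2.resize(r['image'][165:305,230:410,::-1],(770,599),interpolation=cv2.INTER_CUBIC))
E
```

```text
time_s: 31.2
position: [0.5657, 0.0963, 0.1237]
ee_rot: [[0.162, -0.987, 0.002], [-0.987, -0.162, -0.024], [0.024, 0.002, -1.0]]
contact_force: [-0.7, -0.1, 4.0]
finger_gap: 0.0347
time_s: 31.53
position: [0.5656, 0.0963, 0.1259]
ee_rot: [[0.162, -0.987, 0.001], [-0.987, -0.162, -0.023], [0.023, 0.003, -1.0]]
contact_force: [0.3, -0.5, -0.9]
finger_gap: 0.0346
time_s: 31.87
position: [0.5652, 0.0962, 0.1264]
ee_rot: [[0.162, -0.987, -0.0], [-0.987, -0.162, -0.024], [0.023, 0.004, -1.0]]
contact_force: [1.8, -0.0, -12.1]
finger_gap: 0.0346
[ 0.05163743 -0.40177636  0.00773608]
```

View pics/w32z.png

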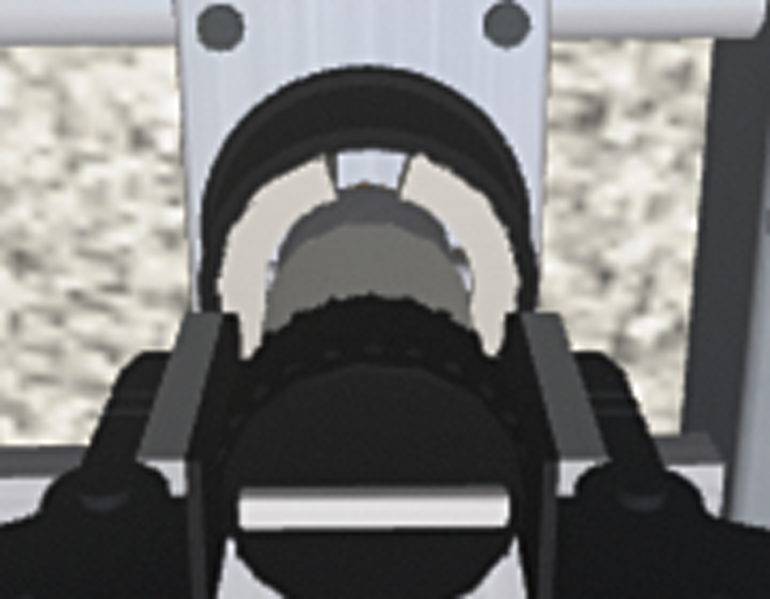

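```bash
python3 -m inch '[[[0,0,0.7],[0,0,0],30],[[0,0,0],[0,0,2],30],[[0,0,0],[0,0,2],30],[[0,0,0],[0,0,0],30],[[0,0,0],[0,0,0],30]]'; python3 -c "
from h import *
o,r=snap('wrist','w33');print(o['wrist_torque'])"
```

```text
time_s: 32.33
position: [0.5654, 0.0963, 0.1264]
ee_rot: [[0.093, -0.996, 0.0], [-0.995, -0.093, -0.024], [0.023, 0.002, -1.0]]
contact_force: [1.6, -1.4, -14.9]
finger_gap: 0.0346
[-0.02183131 -0.30407412 -0.06718976]
```

```bash
python3 - <<'E'
from h import *
o,r=load('w33')
cv2.imwrite('pics/w33z.png',cv2.resize(r['image'][165:305,230:410,::-1],(770,599),interpolation=cv2.INTER_CUBIC))
for f in('w30','w31','w32','w33'):
    o,r=load(f);g=r['image'].astype(int).min(2)
    v=[]
    for x in range(292,345):
        col=g[270:300,x];w=np.clip(col-100,0,None)
        v.append(270+(w*np.arange(30)).sum()/max(w.sum(),1))
    p=np.polyfit(np.arange(292,345),v,1);print(f,np.degrees(np.arctan(p[0])),np.polyval(p,318))
E
```

```text
w30 -0.22671212266482468 284.29864449457386
w31 -0.12659391150509683 284.2890800959834
w32 -0.08674019483834897 284.2790071887197
w33 -0.0052926659505107936 284.22195697629195
```

View pics/w33z.png

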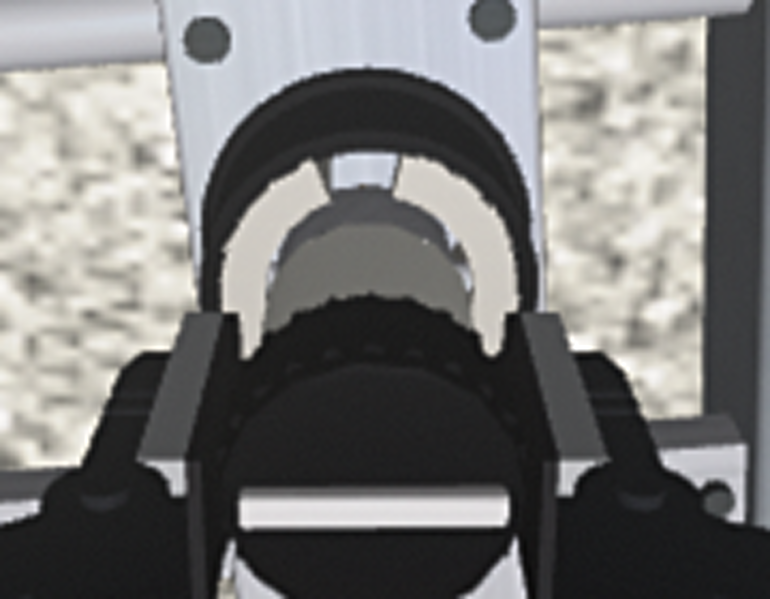

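```bash
python3 -m inch '[[[0,0,0.8],[0,0,-4],30],[[0,0,0],[0,0,-5],30],[[0,0,0],[0,0,0],30],[[0,0,0],[0,0,0],30]]'; python3 -c "
from h import *
o,r=snap('wrist','w34');print(o['wrist_torque'])"; python3 -m inch '[[[0,0,0],[0,0,-4],30],[[0,0,0],[0,0,0],30],[[0,0,0],[0,0,0],30]]'; python3 - <<'E'
from h import *
o,r=snap('wrist','w35');print(o['wrist_torque'])
for f in('w33','w34','w35'):
    o,r=load(f);g=r['image'].astype(int).min(2)
    v=[]
    for x in range(292,345):
        col=g[270:300,x];w=np.clip(col-100,0,None)
        v.append(270+(w*np.arange(30)).sum()/max(w.sum(),1))
    p=np.polyfit(np.arange(292,345),v,1);T=o['ee_rot'];print(f,np.degrees(np.arctan(p[0])),np.polyval(p,318),np.degrees(np.arctan2(T[1][0],T[0][0])))
E
```

```text
time_s: 32.72
position: [0.5655, 0.0966, 0.1264]
ee_rot: [[0.246, -0.969, 0.001], [-0.969, -0.246, -0.023], [0.023, 0.005, -1.0]]
contact_force: [-0.3, -1.1, -13.2]
finger_gap: 0.0347
[-0.0220967   0.08846035  0.14585727]
time_s: 33.02
position: [0.5657, 0.0968, 0.1264]
ee_rot: [[0.312, -0.95, 0.002], [-0.95, -0.312, -0.023], [0.022, 0.006, -1.0]]
contact_force: [-0.9, -0.3, -13.1]
finger_gap: 0.0344
[0.0775238  0.09675358 0.12235009]
w33 -0.0052926659505107936 284.22195697629195 -84.66287818837147
w34 -0.09778764162585751 284.16067405583544 -75.74953574574361
w35 -0.09712725132653947 284.15437755618325 -71.78854822845966
```

```bash
python3 -m inch '[[[0,0,0.5],[0,0,-6],30],[[0,0,0],[0,0,0],30],[[0,0,0],[0,0,0],30]]'; python3 - <<'E'
from h import *
o,r=snap('wrist','w35');print(o['wrist_torque'])
for f in('w35',):
    o,r=load(f);g=r['image'].astype(int).min(2)
    v=[]
    for x in range(292,345):
        col=g[270:300,x];w=np.clip(col-100,0,None)
        v.append(270+(w*np.arange(30)).sum()/max(w.sum(),1))
    p=np.polyfit(np.arange(292,345),v,1);T=o['ee_rot'];print(f,np.degrees(np.arctan(p[0])),np.polyval(p,318),np.degrees(np.arctan2(T[1][0],T[0][0])))
E
```

```text
time_s: 33.32
position: [0.5662, 0.097, 0.1263]
ee_rot: [[0.408, -0.913, 0.003], [-0.913, -0.408, -0.022], [0.021, 0.007, -1.0]]
contact_force: [-0.3, 0.6, -12.7]
finger_gap: 0.0346
[ 0.25231208  0.05301509 -0.47553542]
w35 1.5254297074935643 285.16227651518426 -65.9189024086666
```

```bash
python3 -m inch '[[[0,0,0.5],[0,0,4],30],[[0,0,0],[0,0,5],30],[[0,0,0],[0,0,4],30],[[0,0,0.5],[0,0,0],30],[[0,0,0],[0,0,0],30]]'; python3 - <<'E'
from h import *
o,r=snap('wrist','w36');print(o['wrist_torque'])
for f in('w36',):
    o,r=load(f);g=r['image'].astype(int).min(2)
    v=[]
    for x in range(292,345):
        col=g[270:300,x];w=np.clip(col-100,0,None)
        v.append(270+(w*np.arange(30)).sum()/max(w.sum(),1))
    p=np.polyfit(np.arange(292,345),v,1);T=o['ee_rot'];print(f,np.degrees(np.arctan(p[0])),np.polyval(p,318),np.degrees(np.arctan2(T[1][0],T[0][0])))
E
```

```text
time_s: 33.78
position: [0.5669, 0.097, 0.1262]
ee_rot: [[0.197, -0.98, 0.005], [-0.98, -0.197, -0.023], [0.023, -0.0, -1.0]]
contact_force: [-0.7, 0.6, -7.9]
finger_gap: 0.0344
[ 0.14397334  0.15203473 -0.07352967]
w36 1.149880178434817 285.13861427518685 -78.6142933548972
```

```bash
python3 -m inch '[[[0,0,0.5],[0,0,0.5],30],[[0,0,0],[0,0,0],30],[[0,0,0],[0,0,0],30]]'; python3 -m inch '[[[0,0,0],[0,0,0],36],[[0,0,0],[0,0,0],45],[[0,0,0],[0,0,0],60],[[0,0,0],[0,0,0],70],[[0,0,0],[0,0,0],70],[[0.3,0,-12],[0,0,0],70],[[0.6,0,-25],[0,0,0],70],[[0.6,0,-30],[0,0,0],70],[[0,5,-30],[0,-1.2,0],70],[[0,25,-30],[0,0,0],70],[[0,25,0],[0,0,0],70],[[0,8,0],[0,0,0],70]]'
python3 -m inch '[[[-20,0,0],[0,0,0],70],[[-35,0,0],[0,0,0],70],[[-30,0,0],[0,0,0],70],[[-15,0,0],[0,0,0],70],[[0,0,0],[0,0,0],70],[[0,0,0],[0,0,0],70],[[0,0,0],[0,0,0],70]]'
python3 - <<'E'
from h import *
snap('wrist','w38')
E
python3 -m inch '[[[20,0,0],[0,0,0],70],[[40,0,0],[0,0,0],70],[[40,0,0],[0,0,0],70],[[40,0,0],[0,0,0],70],[[40,0,0],[0,0,0],70],[[20,0,0],[0,0,0],70],[[0,0,0],[0,0,0],70],[[0,0,0],[0,0,0],70],[[0,0,0],[0,0,0],70]]'
python3 - <<'E'
from h import *
snap('wrist','w39')
for f in('w38','w39'):
    o,r=load(f);q=proj(o,r,[.5637,.0987,.11]);x,y=int(q[0]),int(q[1]);print(f,o['position'],x,y)
    x0=max(0,min(640-100,x-50));y0=max(0,y-50);c=r['image'][y0:y0+100,x0:x0+100,::-1];cv2.imwrite(f'pics/{f}z.png',cv2.resize(c,(600,600),interpolation=cv2.INTER_CUBIC));print(x0,y0,c.shape)
E
```

```text
time_s: 34.08
position: [0.5671, 0.097, 0.126]
ee_rot: [[0.188, -0.982, 0.005], [-0.982, -0.188, -0.023], [0.023, -0.001, -1.0]]
contact_force: [-1.0, 0.4, -0.7]
finger_gap: 0.0347
time_s: 35.08
position: [0.5032, 0.0857, 0.2544]
ee_rot: [[0.188, -0.982, 0.002], [-0.982, -0.188, -0.003], [0.003, -0.002, -1.0]]
contact_force: [-1.0, 0.6, 0.0]
finger_gap: 0.0702
time_s: 35.67
position: [0.4861, 0.1824, 0.2509]
ee_rot: [[0.186, -0.983, -0.002], [-0.983, -0.186, -0.004], [0.004, 0.003, -1.0]]
contact_force: [0.1, -1.0, -0.5]
finger_gap: 0.0699
time_s: 36.47
position: [0.5229, -0.0125, 0.2519]
ee_rot: [[0.187, -0.982, -0.002], [-0.982, -0.187, -0.001], [0.001, 0.002, -1.0]]
contact_force: [0.0, -0.1, -0.5]
finger_gap: 0.07
w38 [0.48607651 0.18242969 0.25089956] 422 128
372 78 (100, 100, 3)
w39 [ 0.52291616 -0.01247232  0.25188053] 206 128
156 78 (100, 100, 3)
```

View pics/w38z.png

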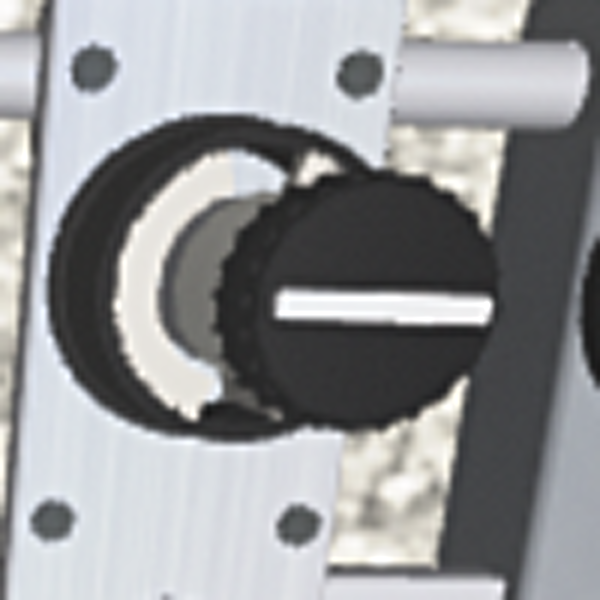

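View pics/w39z.png

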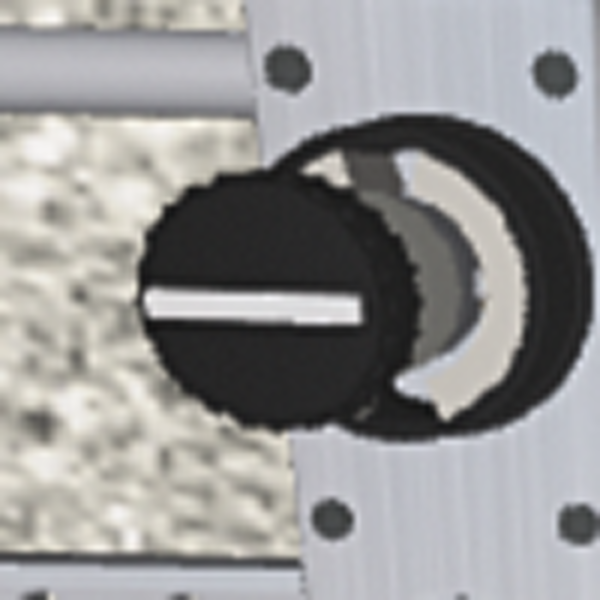

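```bash
python3 - <<'E'
from h import *
def tri(pts):
    A=np.zeros((3,3));b=np.zeros(3)
    for f,u,v in pts:
        o,r=load(f);Rc,c=pose(o,r);d=Rc@np.array([(u-r['cx'])/r['fx'],(v-r['cy'])/r['fy'],1]);d/=np.linalg.norm(d);P=np.eye(3)-np.outer(d,d);A+=P;b+=P@c
    return np.linalg.solve(A,b)
a=lambda x,y:('w38',372+x/6-.42,78+y/6-.42)
b=lambda x,y:('w39',156+x/6-.42,78+y/6-.42)
L=tri([a(274,303),b(145,303)]);R=tri([a(492,308),b(361,311)]);d=L-R
yaw=np.radians(9.55);B=np.array([[np.cos(yaw),-np.sin(yaw)],[np.sin(yaw),np.cos(yaw)]])
print(L,R,np.linalg.norm(d),'ang',np.degrees(np.arctan2(d[1],d[0])),'mid',(L+R)/2,B.T@((L+R)/2)[:2])
for p,q in [((94,69),(288,69)),((360,75),(555,74)),((52,520),(332,519)),((297,525),(578,523))]:print(tri([a(*p),b(*q)]))
E
```

```text
[0.56299813 0.11178404 0.13307659] [0.56773767 0.08201956 0.13362755] 0.030144501136454227 ang 99.04751409544535 mid [0.5653679  0.0969018  0.13335207] [0.57360938 0.00175966]
[0.59625624 0.12567765 0.05067728]
[0.60420942 0.07844828 0.05062219]
[0.51549751 0.11224544 0.05035838]
[0.52343169 0.06504852 0.05024261]
```

```bash
python3 - <<'E'
from h import *
def tri(pts):
    A=np.zeros((3,3));b=np.zeros(3)
    for f,u,v in pts:
        o,r=load(f);Rc,c=pose(o,r);d=Rc@np.array([(u-r['cx'])/r['fx'],(v-r['cy'])/r['fy'],1]);d/=np.linalg.norm(d);P=np.eye(3)-np.outer(d,d);A+=P;b+=P@c
    return np.linalg.solve(A,b)
a=lambda x,y:('w38',372+x/6-.42,78+y/6-.42)
b=lambda x,y:('w39',156+x/6-.42,78+y/6-.42)
print('slot corner',tri([a(232,150),b(342,150)]))
w10=('w10',314.7-.4,190+365/8-.44);w9=('w9',284.68,198.18);w1=('w1',336.5,157.5)
print('lamp on table',tri([w10,w9]),tri([w1,w9]),tri([w1,w10]),tri([w1,w9,w10]))
for f in('w38','w39'):
    o,r=load(f);cv2.imwrite(f'pics/{f}s.png',cv2.resize(r['image'][78:128,(372 if f=='w38' else 156)+20:(372 if f=='w38' else 156)+90,::-1],(770,550),interpolation=cv2.INTER_CUBIC))
E
```

```text
slot corner [0.58554301 0.10579615 0.07739988]
lamp on table [ 0.49516783 -0.21725181  0.06774893] [ 0.49553776 -0.2164904   0.0691621 ] [ 0.49527515 -0.21672336  0.06871939] [ 0.49530042 -0.21672692  0.06870501]
```

View pics/w38s.png

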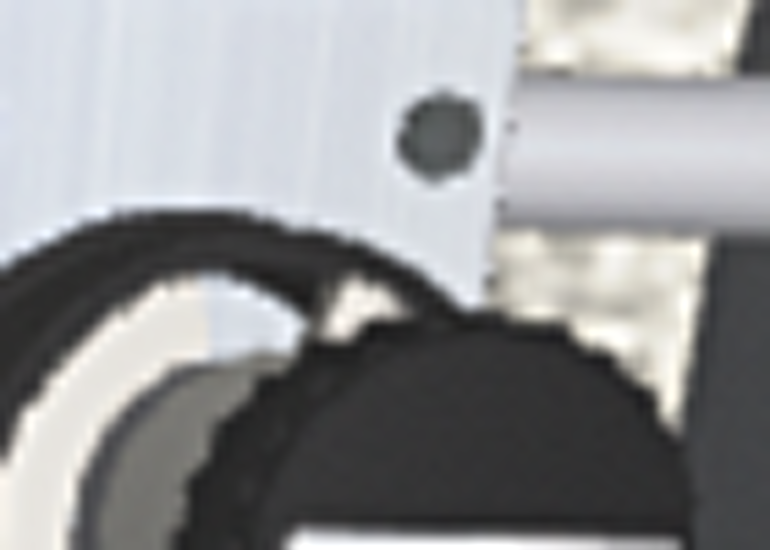

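View pics/w39s.png

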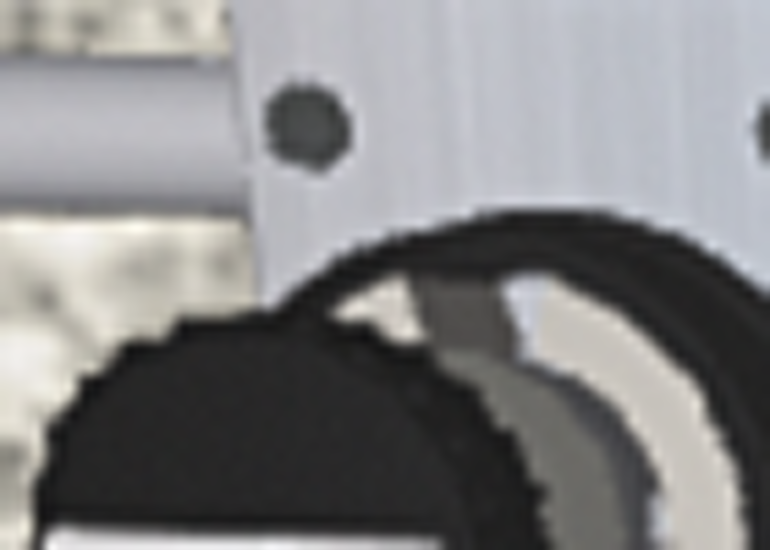

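```bash
python3 - <<'E'
from h import *
o,r=snap('side','side40');print(o['time_s'])
a=cv2.resize(r['image'][110:260,270:370,::-1],(400,600),interpolation=cv2.INTER_CUBIC)
b=cv2.resize(load('side0')[1]['image'][110:260,270:370,::-1],(400,600),interpolation=cv2.INTER_CUBIC)
cv2.imwrite('pics/cmp.png',np.hstack([b,a]))
E
```

```text
36.5167
```

View pics/cmp.png

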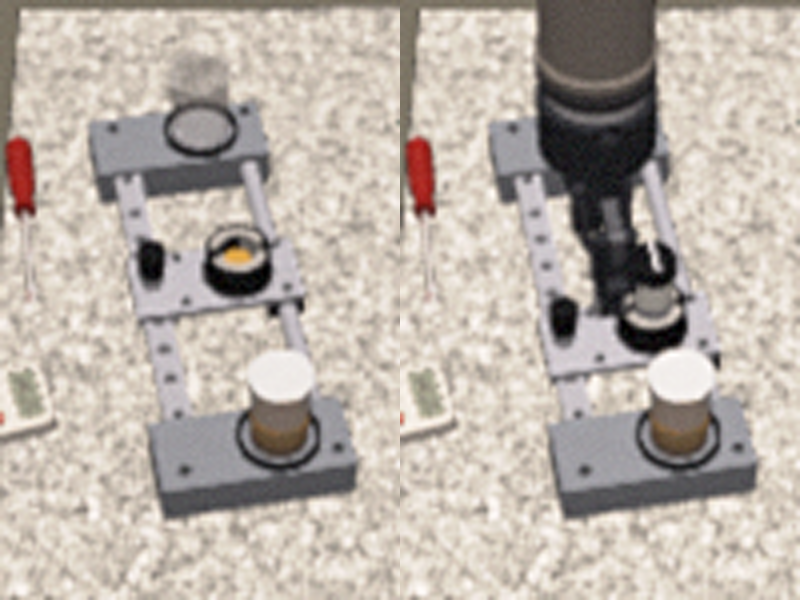

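View pics/w38.png

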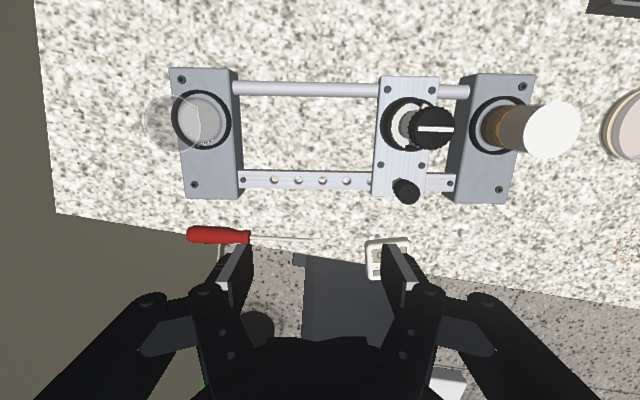

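```bash
python3 -c "
from cell import manip
print(manip.job_done())"
```

```text
the job is handed in; nothing more can be done
None
```

I handed the job in at 36.5 s with the carriage set and the lamp fitted. The checks on whether the lamp has sprung fully up into its pockets disagree.

**Carriage:** The sample glass stands at the bench's -y end, so I used hole_b. I lifted the plunger about 10 mm, slid the carriage there and let the pin drop. The spring force and tool height during lowering, and later views of the knob, fit the pin being fully home.

**Lamp:** I put the pins through the slots, pressed to about 19 mm and turned clockwise about 91°. I then regripped it, because it sat about 1.4 mm off centre, and centred and released it. The rib now lies about 90.5° from where it went in.

**Glasses:** In the last pictures both glasses stand in their seats, and the gripper is clear of everything.

**Is the lamp locked?**
- **For:** With the lamp pulled up at about 13 N, it met a hard stop. Turned back, it hit a wall about 11 to 13° short of the quarter turn (0.48 N m, until the ring slipped in the grip). One side view also put it at the locked height.
- **Against:** Locked, the top of the lamp should be at 135 mm.
  - A fingertip touch, taken before I recentred the lamp, gave about 132 mm.
  - The side camera, also before recentring, gave about 131 mm.
  - Two wrist views after the final release gave about 133.3 mm; camera checks on known heights were off by 0.5 to 2 mm.
  - These readings sit nearer the 132.5 mm expected if the pins are only resting under the flange.

I judged the lamp locked mainly on the turn-back wall. I did not repeat the touch test after recentring.

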